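# Hand a food pan over from one plate warmer to the other

## Task

Change the lidded pan over to the empty warmer with the round plate, in this order: set that warmer's dial to the third click up from off, flip its toggle switch on, then slide the pan across, without lifting it, until it sits centred and straight on the round plate, and last flip off the switch of the square-plate warmer it came from. Leave the square-plate warmer's own dial as it is set, and do not disturb the mug, bowl and bottle.

Things in the scene. Friction and masses are not known exactly. Their poses are not given: they have to be found in the camera images.
- board: fixed wooden board, 300 (x) x 420 (y) x 12 mm, under both warmers; origin: centre of its underside; its axes are parallel to theirs. The warmers stand on it side by side along y, 200 mm between centres (10 mm gap), tops level; either may be the left one.
- warmer_a: fixed brushed-steel food warmer, 280 (x) x 190 (y) x 55 mm high, on the board. Origin: centre of its underside; x points away from the operator, y to the operator's left. Flat top at z = 55 mm; flush plate centred at x = 50, y = 0; in front of it (x < -42) a toggle switch, pivot (-95, -50, 55), and a dial, axis (-95, 50). ROUND black plate, 156 mm across, empty at the start.
- warmer_b: fixed brushed-steel food warmer, 280 (x) x 190 (y) x 55 mm high, on the board. Origin: centre of its underside; x points away from the operator, y to the operator's left. Flat top at z = 55 mm; flush plate centred at x = 50, y = 0; in front of it (x < -42) a toggle switch, pivot (-95, -50, 55), and a dial, axis (-95, 50). SQUARE black plate, 156 mm wide, under the pan at the start.
- dial_a (a joint): heat dial of the round-plate warmer, rad, growing clockwise seen from above. 0 = off, the counter-clockwise stop (longer tick). Clicks every 0.449 rad, a tick each: third click 1.346, fifth and last 2.244. Starts at off or the first click. Resists with 0.03 N m; let go near a notch it settles in it. Its white pointer stands 1.122 - value, counter-clockwise from the warmer's x.
- dial_a_grip (a point): point on the axis of the round-plate warmer's dial, 28 mm above the warmer's top, mid-height of its bar grip: black, 48 mm long (along the pointer), 14 mm thick, from 9 to 41 mm above the warmer's top, on a 50 mm round skirt
- dial_b (a joint): dial of the square-plate warmer, like the other; 0 = as it is set at the start (its second click). To be left alone.
- switch_a (a joint): toggle of the round-plate warmer: round steel bat 74 mm long, 9 mm thick at the root, 17 at the top, swinging in the warmer's x-z plane. Off it leans 0.45 rad to -x (operator), on 0.45 rad to +x. A spring snaps it past the upright to the nearer end; about 2 N at the top tips it. Joint value, rad: 0 = off, as it starts; 0.45 upright; 0.9 = on.
- switch_b (a joint): toggle of the square-plate warmer: round steel bat 74 mm long, 9 mm thick at the root, 17 at the top, swinging in the warmer's x-z plane. Off it leans 0.45 rad to -x (operator), on 0.45 rad to +x. A spring snaps it past the upright to the nearer end; about 2 N at the top tips it. Joint value, rad: 0 = on, as it starts; 0.45 upright; 0.9 = off.
- switch_a_tip (a point): point on the axis of the round-plate warmer's switch bat, 70 mm from its pivot, 4 mm below its very top
- switch_b_tip (a point): point on the axis of the square-plate warmer's switch bat, 70 mm from its pivot, 4 mm below its very top
- pan: loose rectangular steel pan with a fixed flat lid, 176 (x) by 108 (y) mm, straight sides 66 mm high, strap handle on the lid (60 mm along x, 8 mm thick, top at 81 mm); about 0.5 to 1 kg. Origin: centre of its underside. It starts on the square plate, its x axis roughly along the warmers' x (within 0.1 rad), within 12 mm of the plate's centre along either axis.
- mug: bystander: loose white mug, 84 mm across, 95 mm high, on the table left of the warmers; origin: centre of its underside
- bowl: bystander: loose steel bowl, 170 mm across, 65 mm high, on the table right of the warmers; origin: centre of its underside
- bottle: bystander: loose white bottle, 60 mm across, 160 mm high, on the table left of the warmers; origin: centre of its underside
Mind the look-alikes: they are no part of the job. Leave any yellow look-alike of the pan alone.

How it is judged:
By the outcome, as a careful person would: the job done as asked, in the order asked, and still so for the second after the job is handed in, with the robot touching nothing.
It also fails if it takes over 67 s, if anything falls off the work surface, if the arm or the gripper's body presses on something with over 40 N, if the wrist force passes 120 N, or if a joint passes its speed limit or range.

## Robot

A 6-joint arm with a two-finger parallel gripper is mounted at the origin on the work surface. World frame = base frame: x ahead of the robot, y to its left, z up, the work surface at z = 0. Lengths are in m, angles in rad, forces in N, time in s.
With the tool pointing down it reaches from about 0.3 to 0.875 m from the base axis. Payload 4.2 kg.
Tool frame: the origin (TCP) lies between the finger pads; the fingertips stand 11 mm ahead of it and the grasp point (between the pads) lies 8 mm behind it; z points along the fingers, y is the direction in which the jaws open and shut (so a half turn about z gives the same grasp; the last joint's range is limited). The gripper opens to 85 mm and grips with 20 to 120 N. Pads are 22 mm wide; open, the fingers measure 114 mm over their backs; the gripper's body (76 mm by 85 mm) begins 54 mm behind the grasp point. The pads swing forward as they close: fully open they stand 13 mm farther back than shut.
Start: joints at [-1.128, 0.32, 1.565, -0, 1.257, -0.02], TCP at [0.257, -0.515, 0.242] pointing down, gripper open.
Joint ranges: [-3.11, 3.11], [-0.84, 2.01], [0.21, 2.61], [-1.34, 4.49], [0.05, 2.63], [-2.56, 2.56]. Speed limits (rad/s): [2.57, 2.57, 3.14, 3.14, 3.14, 3.14].

## Interface

Orientations are given as [roll, pitch, yaw] about the fixed x, y, z axes, in that order (R = Rz(yaw) Ry(pitch) Rx(roll)).
In Python, from bench import robot, optics gives the robot as it stands.
- The arm moves only by the tool step_arm, never from a script. Its argument "moves" is a list of rows, each an object of numbers: "hand": the finger opening in cm, from 0 to 8.54; "x", "y", "z": the shift along the tool's x, y, z in cm; "rx", "ry", "rz": the turn, a rotation vector about the tool's x, y, z in degrees. A call has 1 to 8 rows; each row is the pose to reach, as a shift and turn from the pose commanded when the call began, along the tool's axes at that moment; what a row does not reach only later rows make up. A row lasts 1/10 s, in which the tool goes at most 50 mm and 8.59 degrees, less where a joint would pass 70% of its speed; a pose out of reach is approached as far as the arm can. A call with a gripper value outside its range is refused whole. The fingers move at their own pace and stop on an object; the grip force is fixed at half the most. Time passes only in rows, so rows that repeat a pose let the fingers close. It gives the time, the measured TCP pose, the force and the opening at its end, in the units of the state.
- robot.get_state(): the state, without advancing time (a new reading comes with each control period).
- optics.grab_frame(name): name is "side" or "top"; returns the picture (384x512x3 uint8, blue, green, red); there is no depth.
- optics.get_calibration(name): a dict with "vertical_fov" (degrees; the focal length in pixels is half the picture's height over the tangent of half this angle, whatever the lens; pixels are square), "cx", "cy" (the principal point, pixels), "position" and "attitude" of the camera in the world. Camera axes: x right, y down, z forward; pixel columns grow to the right and rows downward; lengths in m; the calibration is good to about 2 mm. A picture is of the moment at which its call begins. get_calibration takes no time and is no camera call.
- robot.close_job(): hands the job in, once; it reports no verdict.
The state is a dict: "clock": time; "qpos": joint angles; "joint_velocities": joint speeds; "effort": joint torques, N m; "ee_pos": TCP position; "orientation": TCP orientation; "wrist_force": force on the tool from outside, world axes, zero at the start; "torque": the same for the moment, N m; "width": opening from 0.0 (shut) to 1.0 (fully open).
Only numpy, scipy, OpenCV 4.12 (cv2) and the standard library are available. Lean on these libraries where they do the work, as an engineer would, in place of code of your own. Each camera call takes 0.05 s, during which the arm holds its last target.

## Working session

There is one attempt and no reset: what is moved stays moved. The work goes in short steps, Python scripts to look and compute and a tool call to move; the robot and the scene stay as the last step left them, time stands still between calls to the robot, and variables do not carry over. Pictures are saved under pics/ and viewed, and the job is handed in when it is done.

Besides the shell and the picture viewer there is one more tool, called after "Emit:" as name(argument=value, ...) on one line, values as JSON. step_arm: Moves the arm, as the interface text tells. Its arguments: {"type":"object","properties":{"moves":{"type":"array","items":{"type":"object","properties":{"hand":{"type":"number"},"x":{"type":"number"},"y":{"type":"number"},"z":{"type":"number"},"rx":{"type":"number"},"ry":{"type":"number"},"rz":{"type":"number"}}}}},"required":["moves"]}

```bash
ls; mkdir -p pics; python3 - <<'E'
from bench import robot, optics
import cv2
print(robot.get_state())
for n in("side","top"):
    print(n,optics.get_calibration(n))
    cv2.imwrite(f"pics/{n}0.png",optics.grab_frame(n))
E
```

```text
pics
{'clock': 0.0, 'qpos': array([-1.12799001e+00,  3.20289420e-01,  1.56567981e+00, -2.50541944e-05,
        1.25739504e+00, -2.00042948e-02]), 'joint_velocities': array([ 2.15203958e-04, -1.07404570e-03, -7.89858638e-05,  1.50485378e-03,
        1.39096875e-04, -9.87857977e-05]), 'effort': array([-4.36523324e-04, -4.15529430e+01, -2.34160334e+01, -6.50715629e-05,
        8.13288207e-03,  3.53633061e-05]), 'ee_pos': array([ 0.25651283, -0.51410066,  0.24148336]), 'orientation': array([-3.13982091e+00, -1.16222476e-05,  4.62818342e-01]), 'wrist_force': array([ 0.17436485,  0.53457859, -0.44749887]), 'torque': array([ 0.0376091 ,  0.0263424 , -0.00483526]), 'width': 0.9982526221714512}
side {'vertical_fov': 54.32344109278517, 'cx': 259.1898643504763, 'cy': 195.71546646211195, 'position': array([0.43551704, 0.6359568 , 0.88753172]), 'attitude': array([-2.46618479e+00, -7.02177358e-04, -3.11012177e+00])}
top {'vertical_fov': 44.184191405223075, 'cx': 250.65772163003612, 'cy': 188.2091528095551, 'position': array([ 0.2255715 , -0.01944785,  1.70823458]), 'attitude': array([-3.00132402, -0.00766286, -1.58092963])}
```

View pics/side0.png

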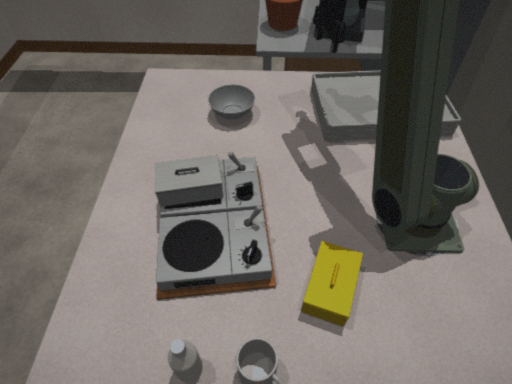

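View pics/top0.png

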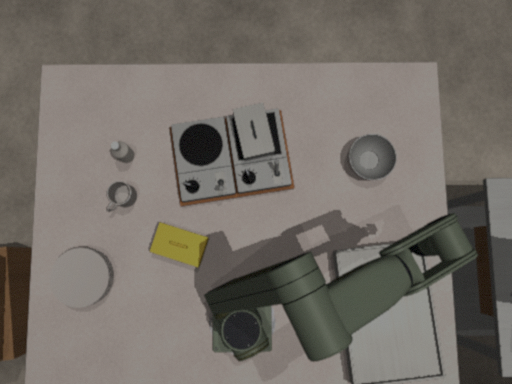

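Both views show a round empty plate (top (201,145), side (193,245)) on the left warmer, and a grey pan on the square plate (top (256,130)). The yellow look-alike is at top (179,245). I'll crop in closer next.

```bash
cat > h.py <<'E'
import numpy as np,cv2
from scipy.spatial.transform import Rotation as R
from bench import robot, optics
class Cam:
    def __init__(s,n):
        c=optics.get_calibration(n); s.f=192/np.tan(np.radians(c['vertical_fov'])/2)
        s.c=np.array([c['cx'],c['cy']]); s.p=c['position']; s.R=R.from_euler('xyz',c['attitude']).as_matrix()
    def proj(s,P):
        q=(np.atleast_2d(P)-s.p)@s.R
        return q[:,:2]/q[:,2:]*s.f+s.c
    def ray(s,uv,z):
        d=s.R@np.array([(uv[0]-s.c[0])/s.f,(uv[1]-s.c[1])/s.f,1.]); return s.p+d*(z-s.p[2])/d[2]
top,side=Cam('top'),Cam('side')
def grab(n): return optics.grab_frame(n)
def crop(im,x0,y0,x1,y1,s,fn):
    c=cv2.resize(im[y0:y1,x0:x1],None,fx=s,fy=s,interpolation=cv2.INTER_CUBIC)
    cv2.imwrite('pics/'+fn,c)
def st():
    s=robot.get_state(); print({k:np.round(s[k],4) for k in('clock','qpos','ee_pos','orientation','wrist_force','width')}); return s
E
python3 - <<'E'
from h import *
t=cv2.imread('pics/top0.png');s=cv2.imread('pics/side0.png')
crop(t,160,95,305,210,5,'top0c.png');crop(s,145,145,285,300,3.8,'side0c.png')
print(top.ray((201,145),.067),side.ray((193,245),.067))
E
```

```text
[0.61354542 0.14019494 0.067     ] [0.61868101 0.14471236 0.067     ]
```

View pics/top0c.png

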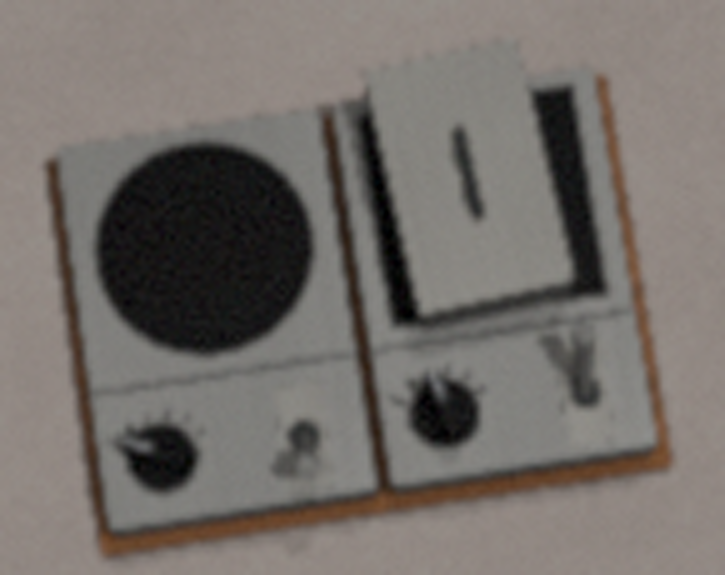

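View pics/side0c.png

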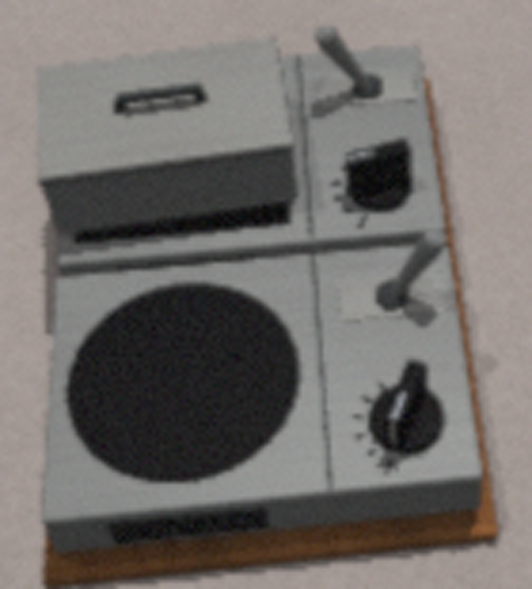

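```bash
cat > fit.py <<'E'
from h import *
from scipy.optimize import least_squares
def tc(p): return (np.array(p)+.5)/5-.5+[160,95]
def sc(p): return (np.array(p)+.5)/3.8-.5+[145,145]
# frame: board, centre; a at y=+100, b at y=-100
A=lambda x,y,z:np.array([x,y+.1,z+.012]); B=lambda x,y,z:np.array([x,y-.1,z+.012])
h=.055
T=[(A(-.14,.095,h),(107,533)),(A(-.14,-.095,h),(380,492)),(A(.14,.095,h),(60,147)),(A(.14,-.095,h),(325,110)),
(B(-.14,.095,h),(388,490)),(B(-.14,-.095,h),(655,448)),(B(.14,-.095,h),(600,72))]
S=[(A(-.14,.095,h),(479,478)),(A(.14,.095,h),(45,520)),(A(-.14,-.095,h),(440,242)),(A(.14,-.095,h),(60,270)),(B(-.14,-.095,h),(418,47)),(B(-.14,.095,h),(438,232)),(A(-.15,.11,-.012+.012),(497,540))]
def plate(im,poly,z=None):
    g=im.max(2); m=(g<60).astype(np.uint8)
    n,l,st_,c=cv2.connectedComponentsWithStats(m)
    k=l[poly[1],poly[0]]; cs,_=cv2.findContours((l==k).astype(np.uint8),0,1)
    e=cv2.fitEllipse(max(cs,key=len)); return e
t=cv2.imread('pics/top0.png');s=cv2.imread('pics/side0.png')
et=plate(t,(201,145));es=plate(s,(193,245));print(et,es)
obsT=[(P,tc(p),1) for P,p in T]; obsS=[(P,sc(p),1) for P,p in S]
ang=np.linspace(0,2*np.pi,40,endpoint=False)
def pl(c,W):
    P=np.array([A(.05+.078*np.cos(a),.078*np.sin(a),h) for a in ang]); return cv2.fitEllipse(proj(c,W,P).astype(np.float32))[0]
def W_(q): 
    c,s_=np.cos(q[2]),np.sin(q[2]); return np.array([[c,-s_,0],[s_,c,0],[0,0,1]]),np.array([q[0],q[1],0])
def mod(cam,d):
    c=Cam.__new__(Cam); c.f=cam.f;c.c=cam.c;c.p=cam.p+d[:3];c.R=cam.R@R.from_rotvec(d[3:]).as_matrix(); return c
def proj(c,W,P): return c.proj(np.atleast_2d(P)@W[0].T+W[1])
def res(q,full=False):
    W=W_(q);r=[];
    for cam,obs,e,d in((top,obsT,et,q[3:9]),(side,obsS,es,q[9:15])):
        c=mod(cam,d)
        for P,p,w in obs: r+=list((proj(c,W,P)[0]-p)/.5)
        r+=list((np.array(pl(c,W))-e[0])/.15)
        r+=list(d[:3]/.0012)+list(d[3:]/.0015)
    return np.array(r)
if __name__=='__main__':
    o=least_squares(res,np.r_[.57,.05,.15,np.zeros(12)])
    print(np.round(o.x[:3],4),np.round(o.x[3:9],4),np.round(o.x[9:],4),'cost',o.cost)
    print(np.round(o.fun.reshape(-1,2),1).tolist())
    for q in range(1): np.save('fit.npy',o.x)
    o2=least_squares(lambda q:res(np.r_[q,np.zeros(12)]),np.r_[.57,.05,.15]);print(o2.x,o2.cost)
    print(np.linalg.inv(o.jac.T@o.jac).diagonal()[:3]**.5)
E
python3 fit.py
```

```text
((200.41390991210938, 144.21788024902344), (40.58449935913086, 41.80226516723633), 75.76824951171875) ((192.5916748046875, 245.3983612060547), (49.66035461425781, 60.228660583496094), 72.18623352050781)
[0.5827 0.0345 0.1372] [ 0.0001 -0.0004  0.0005  0.0015 -0.0003 -0.0003] [-0.0008  0.0015  0.0022  0.0016  0.0015  0.0002] cost 55.55547937001591
[[0.3, -0.7], [-1.1, -0.0], [-0.7, -0.5], [-1.2, -0.6], [1.4, -0.0], [1.7, 1.2], [-1.0, -0.9], [3.8, 1.9], [0.1, -0.4], [0.4, 1.0], [-0.2, -0.2], [0.8, 0.1], [-4.3, 0.5], [3.8, -0.2], [-2.6, 2.6], [0.9, -0.9], [4.1, -0.6], [-0.5, -2.1], [-1.3, 0.4], [-0.6, 1.3], [1.9, 1.1], [1.0, 0.1]]
[0.58305678 0.03557519 0.13520912] 81.42913214666055
[0.00163166 0.00049666 0.00238261]
```

```bash
cat > ov.py <<'E'
from fit import *
def overlay(t,s,q,pan=None,tag='ov',extra=None):
    W=W_(q)
    for im,cam,d,(x0,y0,x1,y1,k),n in((t,top,q[3:9],(160,95,305,210,5),'top'),(s,side,q[9:15],(145,145,285,300,3.8),'side')):
        c=mod(cam,d)
        cr=cv2.resize(im[y0:y1,x0:x1],None,fx=k,fy=k,interpolation=cv2.INTER_CUBIC)
        def poly(P,col,cl=True):
            u=(proj(c,W,np.array(P))-[x0,y0]+.5)*k-.5
            cv2.polylines(cr,[np.round(u*8).astype(np.int32)],cl,col,1,cv2.LINE_AA,3)
        for F in(A,B):
            poly([F(a,b,h) for a,b in((-.14,-.095),(-.14,.095),(.14,.095),(.14,-.095))],(0,0,255))
            poly([F(-.042,-.095,h),F(-.042,.095,h)],(0,0,255))
            poly([F(-.095+.025*np.cos(a),.05+.025*np.sin(a),h) for a in ang],(255,255,0))
        poly([A(.05+.078*np.cos(a),.078*np.sin(a),h) for a in ang],(0,255,0))
        poly([B(.05+a*.078,b*.078,h) for a,b in((-1,-1),(-1,1),(1,1),(1,-1))],(0,255,0))
        for F,sg in((A,-1),(B,1)):
            poly([F(-.095,-.05,h),F(-.095+sg*.07*np.sin(.45),-.05,h+.07*np.cos(.45))],(255,0,255),False)
        for z in(0,.012): poly([(a*.15,b*.21,z) for a,b in((-1,-1),(-1,1),(1,1),(1,-1))],(0,255,255))
        if pan is not None:
            x,y,th=pan
            for z in(.067,.133):poly([(x+a*.088*np.cos(th)-b*.054*np.sin(th),y+a*.088*np.sin(th)+b*.054*np.cos(th),z) for a,b in((-1,-1),(-1,1),(1,1),(1,-1))],(255,0,0))
        if extra: extra(poly)
        cv2.imwrite(f'pics/{tag}_{n}.png',cr)
if __name__=='__main__':
    overlay(t,s,np.load('fit.npy'),pan=(.05,-.1,0))
E
python3 ov.py
```

```text
((200.41390991210938, 144.21788024902344), (40.58449935913086, 41.80226516723633), 75.76824951171875) ((192.5916748046875, 245.3983612060547), (49.66035461425781, 60.228660583496094), 72.18623352050781)
```

View pics/ov_top.png

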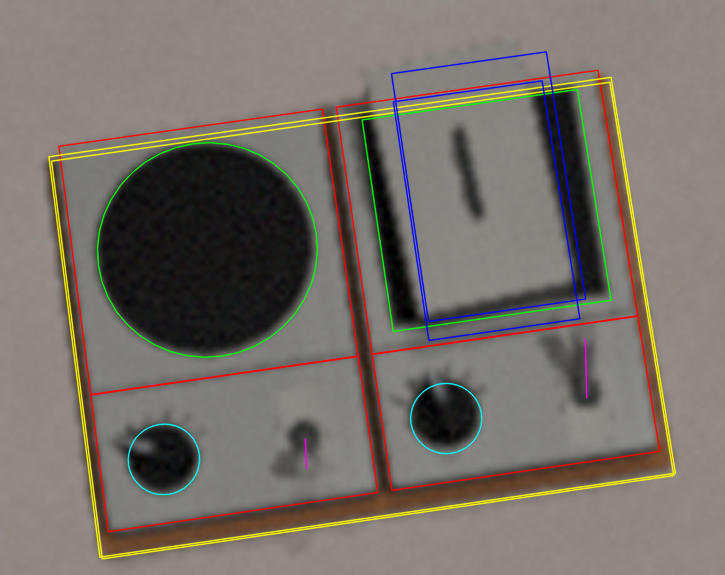

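View pics/ov_side.png

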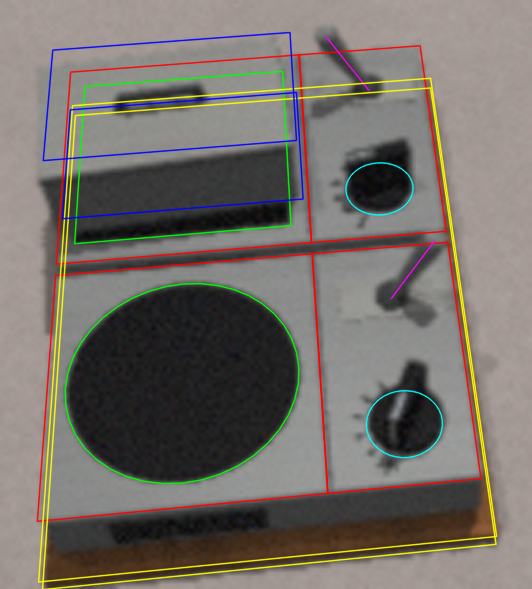

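The top overlay fits. The side overlay drifts about 2 px outward at the left, which looks like barrel distortion. I'll check straightness on the table edges.

```bash
cat > dist.py <<'E'
from h import *
from scipy.optimize import least_squares
t=cv2.GaussianBlur(cv2.imread('pics/top0.png'),(0,0),1.2).astype(float).mean(2);s=cv2.GaussianBlur(cv2.imread('pics/side0.png'),(0,0),1.2).astype(float).mean(2)
def edge(g,axis,fixed,lo,hi):
    out=[]
    for k in fixed:
        l=g[lo:hi,k] if axis=='row' else g[k,lo:hi]
        d=np.abs(np.diff(l)); i=d.argmax()
        if 0<i<len(d)-1:
            a,b,c=d[i-1:i+2]; o=lo+i+.5+.5*(a-c)/(a-2*b+c+1e-9)
            out.append((k,o) if axis=='row' else (o,k))
    return np.array(out)
def fit(lines,cam):
    L=[]
    def r(q):
        out=[]
        for p,(a,b) in zip(lines,q[1:].reshape(-1,2)):
            x=(p-cam.c)/cam.f; r2=(x**2).sum(1)
            xu=x*1.0
            for _ in range(6): xu=x/(1+q[0]*(xu**2).sum(1))[:,None]
            out.append((xu@[np.cos(a),np.sin(a)]-b)*cam.f)
        return np.concatenate(out)
    q0=[0]
    for p in lines:
        x=(p-cam.c)/cam.f; v=np.linalg.svd(x-x.mean(0))[2][1]; q0+=[np.arctan2(v[1],v[0]),x.mean(0)@v]
    o=least_squares(r,q0,loss='soft_l1',f_scale=.5); print('k1',o.x[0],'+-',np.linalg.inv(o.jac.T@o.jac)[0,0]**.5,'rms',np.sqrt(np.median(o.fun**2)), 'rms0',np.sqrt(np.median(r(np.array(q0))**2)))
print('top');fit([edge(t,'row',range(50,430,3),55,80),edge(t,'col',range(75,235,3),28,52),edge(t,'col',range(75,175,3),428,450)],top)
print('side')
e=[edge(s,'row',range(155,370,3),60,80)]
# left table edge slanted
pts=[]
for y in range(80,375,3):
    x0=int(147-(y-70)*(147-30)/(384-70)*1.0)
    q=edge(s,'col',[y],max(x0-14,0),x0+14)
    if len(q):pts.append(q[0])
e.append(np.array(pts)); fit(e,side)
print(np.round(e[1][::12],1).tolist())
E
python3 dist.py
```

```text
top
k1 0.0024887164704943633 +- 0.01518647204807001 rms 0.10780321627604247 rms0 0.11136714937767907
side
k1 -0.006863481803933713 +- 0.012618798213645428 rms 0.13207992052712011 rms0 0.1171712774990892
[[142.5, 80.0], [128.8, 116.0], [114.6, 152.0], [100.7, 188.0], [86.8, 224.0], [72.8, 260.0], [58.8, 296.0], [44.8, 332.0], [31.0, 368.0]]
```

```bash
python3 - <<'E'
from h import *
s=cv2.imread('pics/side0.png')
a=cv2.resize(s[255:300,145:205],None,fx=9,fy=9,interpolation=cv2.INTER_NEAREST)
b=cv2.resize(s[255:300,230:290],None,fx=9,fy=9,interpolation=cv2.INTER_NEAREST)
cv2.imwrite('pics/sz.png',np.clip(np.vstack([a])*2.,0,255));cv2.imwrite('pics/sz2.png',np.clip(b*2.,0,255))
E
```

```text
[ WARN:0@0.562] global loadsave.cpp:1063 imwrite_ Unsupported depth image for selected encoder is fallbacked to CV_8U.
```

View pics/sz.png

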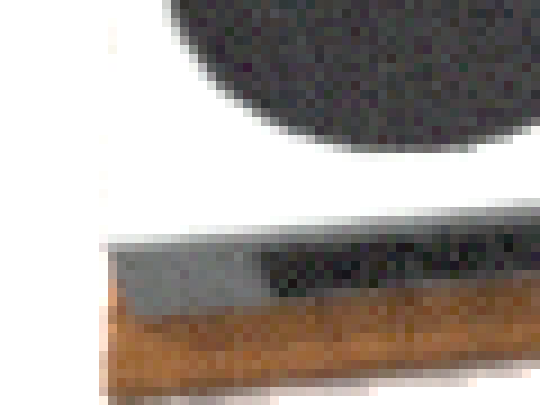

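View pics/sz2.png

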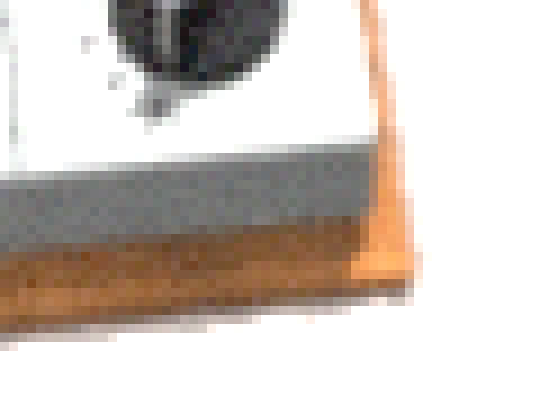

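```bash
cat > pnp.py <<'E'
from fit import *
Z=0
P=[A(-.14,.095,h),A(.14,.095,h),A(-.14,-.095,h),A(.14,-.095,h),B(-.14,-.095,h),B(-.14,.095,h),np.array([-.15,.21,0]),np.array([.15,.21,0])]
p=[(271.2,270.3),(156.5,281.9),sc((440,242)),sc((60,270)),sc((418,47)),sc((438,232)),(275.1,286.7),(156.2,299)]
P=np.array(P);p=np.array(p)
K=np.array([[side.f,0,side.c[0]],[0,side.f,side.c[1]],[0,0,1]])
ok,rv,tv=cv2.solvePnP(P,p,K,None)
q=cv2.projectPoints(P,rv,tv,K,None)[0][:,0]
print(np.round(q-p,2).tolist())
Rm=R.from_rotvec(rv[:,0]).as_matrix()
Rw=side.R@Rm; tw=side.R@tv[:,0]+side.p
print('board pose via side',tw,R.from_matrix(Rw).as_euler('xyz'))
P=np.array([x[0] for x in obsT]);p=np.array([x[1] for x in obsT])
K=np.array([[top.f,0,top.c[0]],[0,top.f,top.c[1]],[0,0,1]])
ok,rv,tv=cv2.solvePnP(P,p,K,None)
q=cv2.projectPoints(P,rv,tv,K,None)[0][:,0]
print(np.round(q-p,2).tolist())
Rw=top.R@R.from_rotvec(rv[:,0]).as_matrix(); print('board pose via top',top.R@tv[:,0]+top.p,R.from_matrix(Rw).as_euler('xyz'))
E
python3 pnp.py
```

```text
((200.41390991210938, 144.21788024902344), (40.58449935913086, 41.80226516723633), 75.76824951171875) ((192.5916748046875, 245.3983612060547), (49.66035461425781, 60.228660583496094), 72.18623352050781)
[[-0.13, -0.07], [-0.32, -0.6], [1.21, 0.2], [-0.92, 1.01], [-0.93, -0.25], [1.29, -0.04], [-0.84, 0.14], [0.63, -0.32]]
board pose via side [ 0.58887893  0.02612093 -0.01315717] [-0.01767547 -0.02729954  0.1517419 ]
[[0.2, -0.51], [-0.71, -0.04], [0.18, 0.07], [-0.43, 0.03], [0.51, -0.04], [0.65, 0.65], [-0.42, -0.18]]
board pose via top [ 0.580439    0.03350836 -0.00626711] [-0.01610672  0.00985471  0.13278691]
```

```bash
cat > ef.py <<'E'
from fit import *
def seg(a,b,n=25,m=.08): return [np.array(a)+(np.array(b)-np.array(a))*f for f in np.linspace(m,1-m,n)]
def circ(n=48): return [A(.05+.078*np.cos(a),.078*np.sin(a),h) for a in np.linspace(0,2*np.pi,n,endpoint=False)]
# each: list pts, tangent pts via next
E_top=[seg(A(-.14,.095,h),A(.14,.095,h)),seg(A(-.14,.095,h),A(-.14,-.095,h)),seg(A(.14,.095,h),A(.14,-.095,h)),seg(B(-.14,.095,h),B(-.14,-.095,h)),seg(B(-.14,-.095,h),B(.14,-.095,h)),
 seg((-.15,.21,0),(-.15,-.21,0)),circ()]
E_side=[seg(A(-.14,.095,h),A(.14,.095,h)),seg(A(-.14,.095,h),A(-.14,-.095,h)),seg(A(.14,.095,h),A(.14,-.095,h),m=.15),seg(B(-.14,.095,h),B(-.14,-.095,h)),seg((-.15,.21,0),(.15,.21,0)),circ()]
def grad(im): 
    return cv2.GaussianBlur(im,(0,0),.7).astype(np.float32).mean(2)
def find(g,uv,n,rad):
    o=np.arange(-rad-1,rad+1.01,.25); pts=(uv[:,None]+n[:,None]*o[:,None]).astype(np.float32)
    v=cv2.remap(g,pts[...,0],pts[...,1],cv2.INTER_CUBIC)
    d=np.abs(np.gradient(v,axis=1)/.25)[:,4:-4]; oo=o[4:-4]; i=d.argmax(1)
    off=oo[i]; ok=(d.max(1)>5)&(i>1)&(i<len(oo)-2); return off,ok,d.max(1)
def run(t,s,q,iters=8,verbose=True,sp=.0012,sr=.0015):
    G=[grad(t),grad(s)]
    for it in range(iters):
        rad=[4,3,3,2,2,2,1.5,1.5][it]
        W=W_(q); data=[]
        for ci,(cam,E,d) in enumerate(((top,E_top,q[3:9]),(side,E_side,q[9:15]))):
            c=mod(cam,d)
            for k,e in enumerate(E):
                P=np.array(e); uv=proj(c,W,P); tg=np.gradient(uv,axis=0)
                if len(e)==48: tg=np.roll(uv,-1,0)-np.roll(uv,1,0)
                n=np.c_[-tg[:,1],tg[:,0]]; n/=np.linalg.norm(n,axis=1)[:,None]
                off,ok,_=find(G[ci],uv,n,rad)
                data.append((ci,k,P[ok],uv[ok]+n[ok]*off[ok,None],n[ok]))
        def res(x):
            W=W_(x);cs=[mod(top,x[3:9]),mod(side,x[9:15])];r=[]
            for ci,k,P,p,n in data:
                if len(P): r.append(((proj(cs[ci],W,P)-p)*n).sum(1)/.4/3)
            return np.r_[np.concatenate(r),x[3:6]/sp,x[6:9]/sr,x[9:12]/sp,x[12:15]/sr]
        o=least_squares(res,q,loss='soft_l1'); q=o.x
    if verbose:
        W=W_(q);cs=[mod(top,q[3:9]),mod(side,q[9:15])]
        for ci,k,P,p,n in data:
            if len(P): e=((proj(cs[ci],W,P)-p)*n).sum(1); print(ci,k,len(P),'med %.2f std %.2f'%(np.median(e),e.std()))
        print(np.round(q,4),np.linalg.inv(o.jac.T@o.jac).diagonal()[:3]**.5)
    return q
if __name__=='__main__':
    q=run(t,s,np.load('fit.npy')); np.save('fit2.npy',q)
    from ov import overlay
    overlay(t,s,q,None,'ov2')
E
python3 ef.py
```

```text
((200.41390991210938, 144.21788024902344), (40.58449935913086, 41.80226516723633), 75.76824951171875) ((192.5916748046875, 245.3983612060547), (49.66035461425781, 60.228660583496094), 72.18623352050781)
0 0 25 med -0.24 std 0.22
0 1 25 med -0.01 std 0.22
0 2 24 med 0.08 std 0.40
0 3 25 med 0.10 std 0.23
0 4 24 med 0.27 std 0.20
0 5 25 med -0.10 std 0.30
0 6 48 med 0.46 std 0.29
1 0 25 med -0.19 std 0.27
1 1 21 med 0.32 std 0.24
1 2 20 med -0.05 std 0.30
1 3 13 med 0.34 std 0.76
1 4 25 med 0.45 std 0.29
1 5 48 med 0.27 std 0.39
[ 5.848e-01  3.560e-02  1.452e-01  2.000e-04 -1.000e-04  8.000e-04
  1.300e-03  2.000e-04  3.000e-04 -2.000e-04  1.000e-04  6.000e-04
  6.000e-04  0.000e+00 -1.000e-04] [0.00177722 0.00171433 0.00295186]
```

```bash
cat > panfit.py <<'E'
from ef import *
def panpts(x,y,th,L): 
    L=np.array(L); c,s_=np.cos(th),np.sin(th); return np.c_[x+L[:,0]*c-L[:,1]*s_,y+L[:,0]*s_+L[:,1]*c,.067+L[:,2]]
X,Y,Zt=.088,.054,.066
PT=[seg((-X,Y,Zt),(X,Y,Zt)),seg((-X,-Y,Zt),(X,-Y,Zt)),seg((-X,-Y,Zt),(-X,Y,Zt)),seg((X,-Y,Zt),(X,Y,Zt))]
PS=[seg((-X,Y,Zt),(X,Y,Zt)),seg((-X,-Y,Zt),(-X,Y,Zt)),seg((X,-Y,Zt),(X,Y,Zt)),seg((-X,-Y,Zt),(X,-Y,Zt)),seg((-X,Y,0),(X,Y,0)),]
def panfit(t,s,q,x0,rads=(6,5,4,3,3,2,2),useT=(0,1,2,3),useS=(0,1,2,3,4)):
    G=[grad(t),grad(s)];W=W_(q);cs=[mod(top,q[3:9]),mod(side,q[9:15])];x=np.array(x0,float)
    for rad in rads:
        data=[]
        for ci,E,use in((0,PT,useT),(1,PS,useS)):
            for k in use:
                uv=proj(cs[ci],W,panpts(*x,E[k])); tg=np.gradient(uv,axis=0); n=np.c_[-tg[:,1],tg[:,0]]; n/=np.linalg.norm(n,axis=1)[:,None]
                off,ok,_=find(G[ci],uv,n,rad); data.append((ci,k,np.array(E[k])[ok],(uv+n*off[:,None])[ok],n[ok]))
        f=lambda x:np.concatenate([((proj(cs[ci],W,panpts(*x,P))-p)*n).sum(1)/.5 for ci,k,P,p,n in data if len(P)])
        x=least_squares(f,x,loss='soft_l1').x
    for ci,k,P,p,n in data:
        if len(P): e=((proj(cs[ci],W,panpts(*x,P))-p)*n).sum(1); print(ci,k,len(P),'med %.2f std %.2f'%(np.median(e),e.std()))
    print('pan in board frame',np.round(x,4)); return x
if __name__=='__main__':
    q=np.load('fit2.npy')
    # init from clicks
    c=mod(top,q[3:9]);W=W_(q)
    pts=[(c.ray(tc(p),.133)-W[1])@W[0] for p in((362,68),(518,42),(572,285),(418,318))]
    m=np.mean(pts,0); d=(pts[0]+pts[1]-pts[2]-pts[3]); x0=(m[0],m[1],np.arctan2(d[1],d[0])); print(x0)
    x=panfit(t,s,q,x0); np.save('pan0.npy',x)
    from ov import overlay
    overlay(t,s,q,x,'ov3')
E
python3 panfit.py
```

```text
((200.41390991210938, 144.21788024902344), (40.58449935913086, 41.80226516723633), 75.76824951171875) ((192.5916748046875, 245.3983612060547), (49.66035461425781, 60.228660583496094), 72.18623352050781)
(np.float64(0.054215686759310246), np.float64(-0.08907232525340346), np.float64(0.05753622608739262))
0 0 25 med 0.46 std 0.36
0 1 23 med -0.23 std 0.38
0 2 25 med 0.02 std 0.19
1 0 25 med 0.06 std 0.24
1 1 25 med -0.25 std 0.57
1 2 20 med 0.02 std 0.33
1 3 24 med 0.03 std 0.32
1 4 19 med -0.71 std 0.25
pan in board frame [ 0.0561 -0.0899  0.0675]
```

```bash
sleep 4
```

```text
(no output)
```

View pics/ov3_top.png

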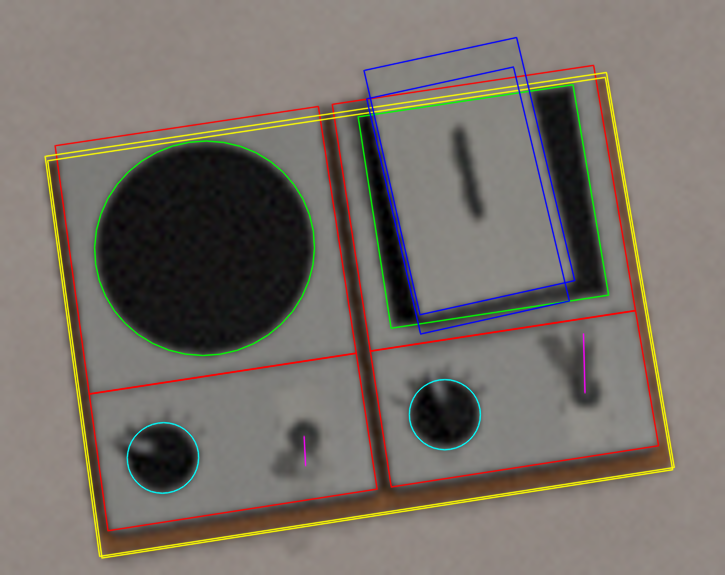

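View pics/ov3_side.png

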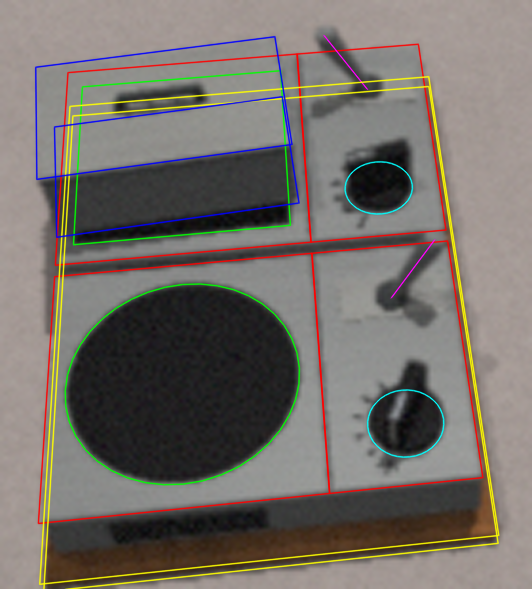

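The far steel edge is low contrast and biases the fit. I'll refit using the plates, the gap, the divider lines and the symmetric edges.

```bash
cat > ef2.py <<'E'
from ef import *
def findline(g,uv,n,rad):
    o=np.arange(-rad,rad+.01,.2); pts=(uv[:,None]+n[:,None]*o[:,None]).astype(np.float32)
    v=cv2.remap(g,pts[...,0],pts[...,1],cv2.INTER_CUBIC); i=v.argmin(1); 
    return o[i],(i>0)&(i<len(o)-1)
z=h
T2=[('e',seg(A(-.14,.095,z),A(.14,.095,z))),('e',seg(B(-.14,-.095,z),B(.14,-.095,z))),('e',seg(A(-.14,.095,h),A(-.14,-.095,h))),('e',seg(B(-.14,.095,h),B(-.14,-.095,h))),
 ('l',seg((-.13,0,.067),(.13,0,.067),40,0)),('l',seg(A(-.042,.09,z),A(-.042,-.09,z))),('l',seg(B(-.042,.09,z),B(-.042,-.09,z))),
 ('e',seg(B(-.025,-.078,z),B(.12,-.078,z),25,0)),('e',circ()),('e',circ())]
S2=[('e',seg(A(-.14,.095,h),A(.14,.095,h))),('e',seg(A(-.14,.095,h),A(-.14,-.095,h))),('l',seg(A(-.042,.09,z),A(-.042,-.09,z))),('l',seg(B(-.042,.09,z),B(-.042,-.09,z))),('e',circ()),('e',circ()),('e',seg(B(-.01,.078,z),B(.11,.078,z)))]
def run2(t,s,q,sp=.0012,sr=.0015,verbose=True,cams=(0,1)):
    G=[grad(t),grad(s)]
    for rad in(3,3,2.5,2,2,1.6,1.6):
        W=W_(q); data=[]
        for ci,(cam,E,d) in enumerate(((top,T2,q[3:9]),(side,S2,q[9:15]))):
            if ci not in cams: continue
            c=mod(cam,d)
            for k,(ty,e) in enumerate(E):
                P=np.array(e); uv=proj(c,W,P); tg=np.gradient(uv,axis=0)
                if len(e)==48: tg=np.roll(uv,-1,0)-np.roll(uv,1,0)
                n=np.c_[-tg[:,1],tg[:,0]]; n/=np.linalg.norm(n,axis=1)[:,None]
                off,ok=find(G[ci],uv,n,rad)[:2] if ty=='e' else findline(G[ci],uv,n,rad)
                data.append((ci,k,P[ok],uv[ok]+n[ok]*off[ok,None],n[ok]))
        def res(x):
            W=W_(x);cs=[mod(top,x[3:9]),mod(side,x[9:15])];r=[]
            for ci,k,P,p,n in data:
                if len(P): r.append(((proj(cs[ci],W,P)-p)*n).sum(1)/.4/3)
            return np.r_[np.concatenate(r),x[3:6]/sp,x[6:9]/sr,x[9:12]/sp,x[12:15]/sr]
        o=least_squares(res,q,loss='soft_l1'); q=o.x
    W=W_(q);cs=[mod(top,q[3:9]),mod(side,q[9:15])]
    if verbose:
      for ci,k,P,p,n in data:
        if len(P): e=((proj(cs[ci],W,P)-p)*n).sum(1); print(ci,k,len(P),'med %.2f std %.2f'%(np.median(e),e.std()))
    print(np.round(q,4),np.linalg.inv(o.jac.T@o.jac).diagonal()[:3]**.5)
    return q
if __name__=='__main__':
    q0=np.load('fit.npy')
    for sp,sr in((.0012,.0015),(1e-5,1e-5)): q=run2(t,s,q0,sp,sr,False)
    run2(t,s,q0,verbose=False,cams=(0,));run2(t,s,q0,verbose=False,cams=(1,))
    q=run2(t,s,q0); np.save('fit2.npy',q)
    from panfit import panfit
    x=panfit(t,s,q,np.load('pan0.npy')); np.save('pan0.npy',x)
    from ov import overlay
    overlay(t,s,q,x,'ov4')
E
python3 ef2.py
```

```text
((200.41390991210938, 144.21788024902344), (40.58449935913086, 41.80226516723633), 75.76824951171875) ((192.5916748046875, 245.3983612060547), (49.66035461425781, 60.228660583496094), 72.18623352050781)
[ 5.852e-01  3.400e-02  1.464e-01  1.000e-04 -4.000e-04  2.300e-03
  1.500e-03  1.000e-03  5.000e-04 -1.000e-04  4.000e-04  2.300e-03
  8.000e-04 -4.000e-04 -2.000e-04] [0.00181628 0.00191639 0.00248386]
[ 0.5834  0.0362  0.1449  0.     -0.      0.      0.      0.      0.
 -0.      0.     -0.     -0.      0.     -0.    ] [0.0002795  0.00026511 0.00228009]
[ 5.840e-01  3.670e-02  1.484e-01  0.000e+00 -0.000e+00  2.000e-03
  9.000e-04 -2.000e-04  0.000e+00  0.000e+00  0.000e+00  0.000e+00
  0.000e+00  0.000e+00  0.000e+00] [0.00334573 0.00285538 0.00341069]
[ 5.852e-01  3.220e-02  1.438e-01  0.000e+00  0.000e+00  0.000e+00
 -0.000e+00  0.000e+00  0.000e+00 -0.000e+00 -0.000e+00  2.600e-03
  1.800e-03 -3.000e-04  2.000e-04] [0.00201174 0.00267315 0.0035929 ]
0 0 25 med -0.39 std 0.19
0 1 25 med 0.07 std 0.19
0 2 25 med 0.09 std 0.23
0 3 25 med 0.09 std 0.19
0 4 40 med -0.01 std 0.10
0 5 25 med -0.00 std 0.15
0 6 22 med 0.00 std 0.21
0 7 25 med 0.32 std 0.29
0 8 48 med 0.47 std 0.29
0 9 48 med 0.47 std 0.29
1 0 25 med 0.11 std 0.27
1 1 23 med 0.33 std 0.26
1 2 25 med -0.22 std 0.11
1 3 25 med -0.21 std 0.14
1 4 48 med 0.12 std 0.29
1 5 48 med 0.12 std 0.29
1 6 25 med 0.11 std 0.39
[ 5.852e-01  3.400e-02  1.464e-01  1.000e-04 -4.000e-04  2.300e-03
  1.500e-03  1.000e-03  5.000e-04 -1.000e-04  4.000e-04  2.300e-03
  8.000e-04 -4.000e-04 -2.000e-04] [0.00181628 0.00191639 0.00248386]
0 0 25 med 0.26 std 0.33
0 1 23 med -0.25 std 0.37
0 2 25 med 0.26 std 0.24
1 0 25 med 0.25 std 0.27
1 1 25 med -0.23 std 0.58
1 2 20 med 0.02 std 0.29
1 3 24 med 0.01 std 0.32
1 4 21 med -0.49 std 0.28
pan in board frame [ 0.0566 -0.09    0.0664]
```

```bash
sleep 1
```

```text
(no output)
```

View pics/ov4_top.png

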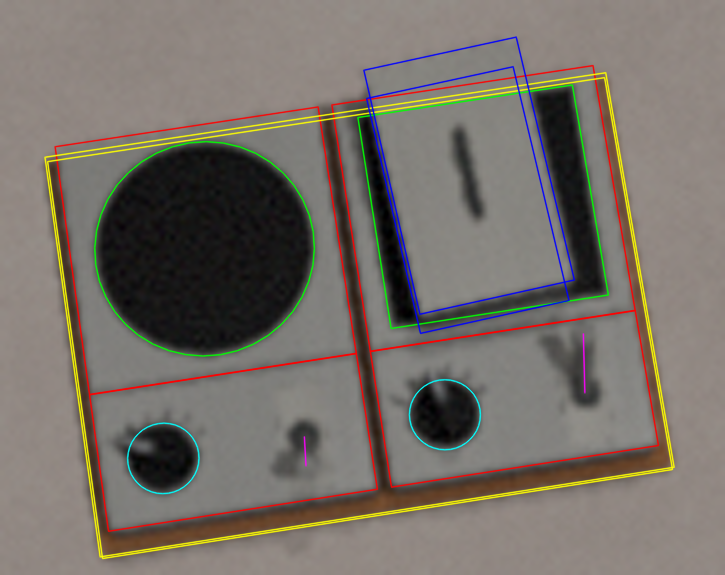

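View pics/ov4_side.png

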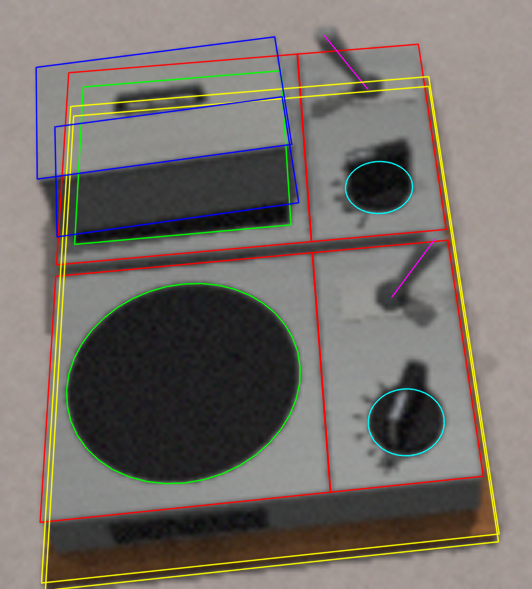

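```bash
cat > go.py <<'E'
import sys
from h import *
Q=np.load('pose.npy')
def bw(x,y): c,s=np.cos(Q[2]),np.sin(Q[2]); return np.array([Q[0]+c*x-s*y,Q[1]+s*x+c*y])
def rel(xyz,yaw):
    s=robot.get_state(); R0=R.from_euler('xyz',s['orientation']); R1=R.from_euler('xyz',[np.pi,0,yaw])
    d=R0.inv().apply(np.array(xyz)-s['ee_pos'])*100; r=np.degrees((R0.inv()*R1).as_rotvec())
    print('clock',round(s['clock'],2),'pos',np.round(s['ee_pos'],4),'ori',np.round(s['orientation'],4),'F',np.round(s['wrist_force'],1),'T',np.round(s['torque'],2),'w',round(s['width'],3),'q6',round(s['qpos'][5],2))
    print('-> target',np.round(xyz,4),'shift cm',np.round(d,2),'turn deg',np.round(r,2))
# args: bx by z yaw_rel (board frame)
if __name__=='__main__':
    bx,by,z,yr=map(float,sys.argv[1:5]); rel(np.r_[bw(bx,by),z],Q[2]+yr)
E
python3 - <<'E'
import numpy as np; np.save('pose.npy',[.5848,.0345,.1460])
E
python3 go.py -.095 .15 .2 1.122
```

```text
clock 0.1 pos [ 0.2565 -0.5141  0.2416] ori [-3.14   -0.      0.4628] F [-0.1 -0.1 -0. ] T [-0.   -0.01  0.  ] w 0.996 q6 -0.02
-> target [0.469  0.1691 0.2   ] shift cm [ 49.51 -51.64   4.24] turn deg [-9.000e-02 -4.000e-02 -4.613e+01]
```

Emit:
step_arm(moves=[{"x":24.75,"y":-25.8,"z":0,"rz":-23,"hand":4},{"x":24.75,"y":-25.8,"z":0,"rz":-23,"hand":4},{"x":24.75,"y":-25.8,"z":0,"rz":-23,"hand":4},{"x":24.75,"y":-25.8,"z":0,"rz":-23,"hand":4},{"x":49.5,"y":-51.6,"z":2,"rz":-46.1,"hand":4},{"x":49.5,"y":-51.6,"z":2,"rz":-46.1,"hand":4},{"x":49.5,"y":-51.6,"z":2,"rz":-46.1,"hand":4},{"x":49.5,"y":-51.6,"z":4.2,"rz":-46.1,"hand":4}])

```text
validation failed for argument at $.mo...
```

```bash
python3 go.py -.095 .15 .15 1.122
```

```text
clock 0.1 pos [ 0.2565 -0.5141  0.2416] ori [-3.14   -0.      0.4628] F [-0.1 -0.1 -0. ] T [-0.   -0.01  0.  ] w 0.996 q6 -0.02
-> target [0.469  0.1691 0.15  ] shift cm [ 49.51 -51.63   9.24] turn deg [-9.000e-02 -4.000e-02 -4.613e+01]
```

Emit:
step_arm(moves=[{"x":24.75,"y":-25.8,"z":0,"rx":0,"ry":0,"rz":-23,"hand":4},{"x":24.75,"y":-25.8,"z":0,"rx":0,"ry":0,"rz":-23,"hand":4},{"x":24.75,"y":-25.8,"z":0,"rx":0,"ry":0,"rz":-23,"hand":4},{"x":24.75,"y":-25.8,"z":0,"rx":0,"ry":0,"rz":-23,"hand":4}])

```text
clock: 0.5
ee_pos: [0.3161, -0.3216, 0.2419]
orientation: [-3.141, -0.0, 0.865]
wrist_force: [1.9, 0.3, -0.2]
width: 0.464
```

```bash
python3 go.py -.095 .15 .2 1.122
```

```text
clock 0.5 pos [ 0.3161 -0.3216  0.2419] ori [-3.1409e+00 -3.0000e-04  8.6490e-01] F [ 1.9  0.3 -0.2] T [ 0.06 -0.05 -0.04] w 0.464 q6 -0.11
-> target [0.469  0.1691 0.2   ] shift cm [ 47.26 -20.2    4.22] turn deg [ -0.03  -0.03 -23.1 ]
```

Emit:
step_arm(moves=[{"x":47.2,"y":-20.2,"z":0,"rx":0,"ry":0,"rz":-23,"hand":4},{"x":47.2,"y":-20.2,"z":0,"rx":0,"ry":0,"rz":-23,"hand":4},{"x":47.2,"y":-20.2,"z":0,"rx":0,"ry":0,"rz":-23,"hand":4},{"x":47.2,"y":-20.2,"z":0,"rx":0,"ry":0,"rz":-23,"hand":4},{"x":47.2,"y":-20.2,"z":0,"rx":0,"ry":0,"rz":-23,"hand":4},{"x":47.2,"y":-20.2,"z":0,"rx":0,"ry":0,"rz":-23,"hand":4},{"x":47.2,"y":-20.2,"z":0,"rx":0,"ry":0,"rz":-23,"hand":4},{"x":47.2,"y":-20.2,"z":0,"rx":0,"ry":0,"rz":-23,"hand":4}])

```text
clock: 1.3
ee_pos: [0.4352, 0.0604, 0.2422]
orientation: [3.141, 0.0, 1.266]
wrist_force: [0.7, -0.3, 0.5]
width: 0.472
```

```bash
python3 go.py -.095 .15 .15 1.122
```

```text
clock 1.3 pos [0.4352 0.0604 0.2422] ori [3.1413e+00 3.0000e-04 1.2661e+00] F [ 0.7 -0.3  0.5] T [-0.   -0.06 -0.02] w 0.472 q6 0.42
-> target [0.469  0.1691 0.15  ] shift cm [11.39 -0.04  9.22] turn deg [ 0.01  0.02 -0.11]
```

Emit:
step_arm(moves=[{"x":11.4,"y":0,"z":2,"rx":0,"ry":0,"rz":-0.1,"hand":4},{"x":11.4,"y":0,"z":5,"rx":0,"ry":0,"rz":-0.1,"hand":4},{"x":11.4,"y":0,"z":9.2,"rx":0,"ry":0,"rz":-0.1,"hand":4},{"x":11.4,"y":0,"z":9.2,"rx":0,"ry":0,"rz":-0.1,"hand":4},{"x":11.4,"y":0,"z":9.2,"rx":0,"ry":0,"rz":-0.1,"hand":4}])

```text
clock: 1.8
ee_pos: [0.4681, 0.1668, 0.1485]
orientation: [-3.137, 0.003, 1.269]
wrist_force: [0.5, -0.0, 0.2]
width: 0.47
```

```bash
python3 go.py -.095 .15 .092 1.122; python3 - <<'E'
from h import *
s=grab('side');t=grab('top');cv2.imwrite('pics/side1.png',s);cv2.imwrite('pics/top1.png',t)
crop(s,190,180,300,290,6,'side1c.png');crop(t,160,95,305,210,5,'top1c.png')
E
```

```text
clock 1.8 pos [0.4681 0.1668 0.1485] ori [-3.1374  0.0034  1.2686] F [ 0.5 -0.   0.2] T [-0.01  0.    0.  ] w 0.47 q6 0.62
-> target [0.469  0.1691 0.092 ] shift cm [0.26 0.04 5.65] turn deg [-0.24  0.2   0.03]
```

View pics/side1c.png

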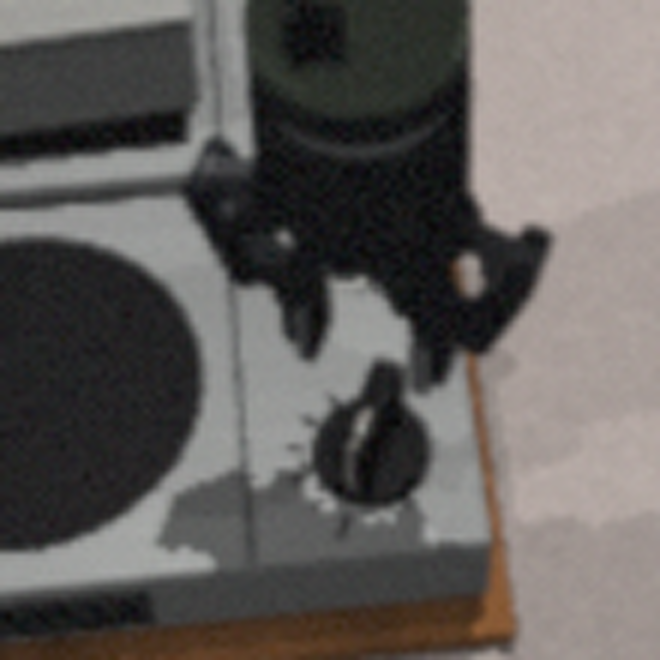

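View pics/top1c.png

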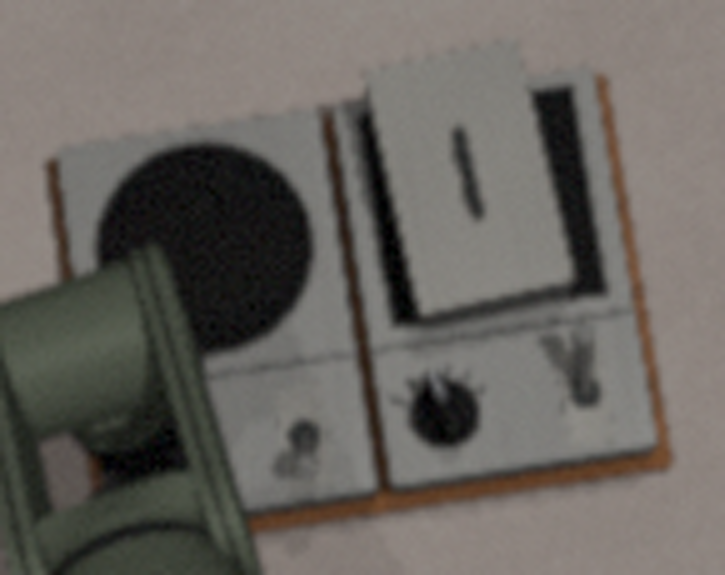

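```bash
cat > chk.py <<'E'
from go import *
from fit import mod
q=np.load('fit2.npy');cs=mod(side,q[9:15])
s=cv2.imread('pics/side1.png');x0,y0,k=190,180,6
cr=cv2.resize(s[180:290,190:300],None,fx=k,fy=k,interpolation=cv2.INTER_CUBIC)
D=bw(-.095,.15)
for v,col in((0,(0,255,0)),(.449,(0,0,255))):
    a=1.122-v+Q[2]; d=np.array([np.cos(a),np.sin(a)])
    P=np.array([np.r_[D+d*.024,.108],np.r_[D-d*.024,.108],np.r_[D-d*.024,.076],np.r_[D+d*.024,.076]])
    u=(side.proj(P)-[x0,y0]+.5)*k-.5; cv2.polylines(cr,[u.astype(int)],True,col,1)
st_=robot.get_state();R0=R.from_euler('xyz',st_['orientation'])
for dy in(-.02,0,.02):
    u=(side.proj(st_['ee_pos']+R0.apply([0,dy,.0]))-[x0,y0]+.5)*k-.5;cv2.circle(cr,tuple(u[0].astype(int)),4,(255,0,255),1)
    u=(side.proj(st_['ee_pos']+R0.apply([0,dy,.011]))-[x0,y0]+.5)*k-.5;cv2.circle(cr,tuple(u[0].astype(int)),4,(255,255,0),1)
cv2.imwrite('pics/chk.png',cr)
E
python3 chk.py
```

```text
((200.41390991210938, 144.21788024902344), (40.58449935913086, 41.80226516723633), 75.76824951171875) ((192.5916748046875, 245.3983612060547), (49.66035461425781, 60.228660583496094), 72.18623352050781)
```

View pics/chk.png

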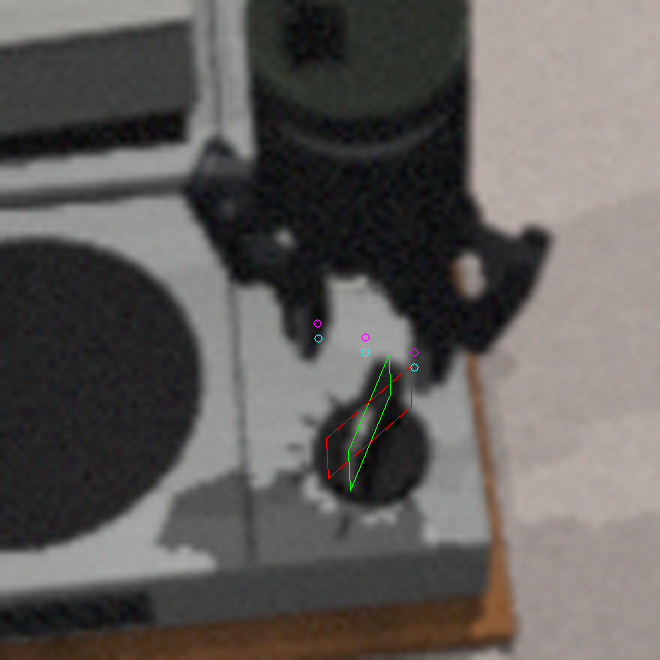

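Emit:
step_arm(moves=[{"x":0.25,"y":0.05,"z":3,"rx":0,"ry":0,"rz":0,"hand":4},{"x":0.25,"y":0.05,"z":5.5,"rx":0,"ry":0,"rz":0,"hand":4},{"x":0.25,"y":0.05,"z":5.5,"rx":0,"ry":0,"rz":0,"hand":4},{"x":0.25,"y":0.05,"z":5.5,"rx":0,"ry":0,"rz":0,"hand":4}])

```text
clock: 2.3
ee_pos: [0.4717, 0.1687, 0.097]
orientation: [3.139, -0.001, 1.266]
wrist_force: [0.0, 0.0, 0.4]
width: 0.468
```

```bash
python3 go.py -.095 .15 .092 1.122
```

```text
clock 2.3 pos [0.4717 0.1687 0.097 ] ori [ 3.1394e+00 -1.4000e-03  1.2660e+00] F [0.  0.  0.4] T [ 0.03 -0.01 -0.01] w 0.468 q6 0.63
-> target [0.469  0.1691 0.092 ] shift cm [-0.05 -0.27  0.5 ] turn deg [ 0.13 -0.08 -0.11]
```

Emit:
step_arm(moves=[{"x":0,"y":0,"z":0.4,"rx":0,"ry":0,"rz":0,"hand":4},{"x":0,"y":0,"z":0.4,"rx":0,"ry":0,"rz":0,"hand":4}])

```text
clock: 2.5
ee_pos: [0.4714, 0.1692, 0.0925]
orientation: [3.14, -0.001, 1.267]
wrist_force: [-0.8, 0.3, 0.1]
width: 0.47
```

```bash
python3 go.py -.095 .15 .092 1.122
```

```text
clock 2.5 pos [0.4714 0.1692 0.0925] ori [ 3.1396e+00 -1.2000e-03  1.2670e+00] F [-0.8  0.3  0.1] T [ 0.01 -0.01  0.04] w 0.47 q6 0.63
-> target [0.469  0.1691 0.092 ] shift cm [-0.08 -0.22  0.05] turn deg [ 0.11 -0.07 -0.06]
```

Emit:
step_arm(moves=[{"x":-0.1,"y":-0.2,"z":0,"rx":0,"ry":0,"rz":0,"hand":2.4},{"x":-0.1,"y":-0.2,"z":0,"rx":0,"ry":0,"rz":0,"hand":2.0},{"x":-0.1,"y":-0.2,"z":0,"rx":0,"ry":0,"rz":0,"hand":1.7},{"x":-0.1,"y":-0.2,"z":0,"rx":0,"ry":0,"rz":0,"hand":1.6}])

```text
clock: 2.9
ee_pos: [0.4685, 0.169, 0.0914]
orientation: [3.141, -0.0, 1.267]
wrist_force: [-0.8, 0.1, -0.8]
width: 0.186
```

```bash
python3 go.py -.095 .15 .092 1.122
```

```text
clock 2.9 pos [0.4685 0.169  0.0914] ori [ 3.1414 -0.      1.2675] F [-0.8  0.1 -0.8] T [ 0.02 -0.    0.01] w 0.186 q6 0.63
-> target [0.469  0.1691 0.092 ] shift cm [ 0.03  0.04 -0.06] turn deg [ 0.01 -0.   -0.03]
```

Emit:
step_arm(moves=[{"x":0,"y":0,"z":0,"rx":0,"ry":0,"rz":0,"hand":1.2},{"x":0,"y":0,"z":0,"rx":0,"ry":0,"rz":0,"hand":1.2},{"x":0,"y":0,"z":0,"rx":0,"ry":0,"rz":0,"hand":1.2}])

```text
clock: 3.2
ee_pos: [0.4683, 0.169, 0.0915]
orientation: [-3.141, -0.0, 1.267]
wrist_force: [-1.6, 0.1, 4.3]
width: 0.155
```

```bash
python3 go.py -.095 .15 .092 1.122
```

```text
clock 3.2 pos [0.4683 0.169  0.0915] ori [-3.1413 -0.      1.2673] F [-1.6  0.1  4.3] T [0.09 0.35 0.05] w 0.155 q6 0.63
-> target [0.469  0.1691 0.092 ] shift cm [ 0.03  0.06 -0.05] turn deg [-0.02 -0.   -0.04]
```

Emit:
step_arm(moves=[{"x":0,"y":0,"z":0,"rx":0,"ry":0,"rz":7,"hand":1.2},{"x":0,"y":0,"z":0,"rx":0,"ry":0,"rz":14,"hand":1.2},{"x":0,"y":0,"z":0,"rx":0,"ry":0,"rz":21,"hand":1.2},{"x":0,"y":0,"z":0,"rx":0,"ry":0,"rz":28,"hand":1.2},{"x":0,"y":0,"z":0,"rx":0,"ry":0,"rz":35,"hand":1.2},{"x":0,"y":0,"z":0,"rx":0,"ry":0,"rz":42,"hand":1.2}])

```text
clock: 3.8
ee_pos: [0.4683, 0.169, 0.0915]
orientation: [-3.141, 0.0, 0.529]
wrist_force: [-1.7, -0.3, 4.6]
width: 0.154
```

```bash
python3 go.py -.095 .15 .092 -.224
```

```text
clock 3.8 pos [0.4683 0.169  0.0915] ori [-3.1415e+00  2.0000e-04  5.2940e-01] F [-1.7 -0.3  4.6] T [ 0.08  0.34 -0.04] w 0.154 q6 1.36
-> target [0.469  0.1691 0.092 ] shift cm [ 0.06  0.03 -0.05] turn deg [-0.00e+00  1.00e-02  3.48e+01]
```

Emit:
step_arm(moves=[{"x":0,"y":0,"z":0,"rx":0,"ry":0,"rz":7,"hand":1.2},{"x":0,"y":0,"z":0,"rx":0,"ry":0,"rz":14,"hand":1.2},{"x":0,"y":0,"z":0,"rx":0,"ry":0,"rz":21,"hand":1.2},{"x":0,"y":0,"z":0,"rx":0,"ry":0,"rz":28,"hand":1.2},{"x":0,"y":0,"z":0,"rx":0,"ry":0,"rz":35,"hand":1.2},{"x":0,"y":0,"z":0,"rx":0,"ry":0,"rz":35,"hand":1.2},{"x":0,"y":0,"z":0,"rx":0,"ry":0,"rz":35,"hand":1.2}])

```text
clock: 4.5
ee_pos: [0.4683, 0.169, 0.0915]
orientation: [3.142, 0.0, -0.074]
wrist_force: [-2.3, 0.4, 5.2]
width: 0.149
```

```bash
python3 go.py -.095 .15 .18 -.224
```

```text
clock 4.5 pos [0.4683 0.169  0.0915] ori [ 3.1416e+00  2.0000e-04 -7.3900e-02] F [-2.3  0.4  5.2] T [0.02 0.39 0.03] w 0.149 q6 1.97
-> target [0.469  0.1691 0.18  ] shift cm [ 0.06 -0.02 -8.85] turn deg [0.   0.01 0.23]
```

Turned by 76.8°. I'll open, lift, move aside and check.

Emit:
step_arm(moves=[{"x":0,"y":0,"z":0,"rx":0,"ry":0,"rz":0,"hand":2.2},{"x":0,"y":0,"z":0,"rx":0,"ry":0,"rz":0,"hand":3.0},{"x":0,"y":0,"z":0,"rx":0,"ry":0,"rz":0,"hand":3.0},{"x":0,"y":0,"z":-4,"rx":0,"ry":0,"rz":0,"hand":3.0},{"x":0,"y":0,"z":-9,"rx":0,"ry":0,"rz":0,"hand":3.0},{"x":-5,"y":2,"z":-10,"rx":0,"ry":0,"rz":0,"hand":1},{"x":-9,"y":4,"z":-10,"rx":0,"ry":0,"rz":0,"hand":0},{"x":-9,"y":4,"z":-10,"rx":0,"ry":0,"rz":0,"hand":0}])

```text
clock: 5.3
ee_pos: [0.369, 0.1335, 0.1904]
orientation: [3.139, 0.006, -0.076]
wrist_force: [0.5, -0.1, 0.2]
width: -0.001
```

```bash
python3 go.py -.17 .05 .126 0; python3 - <<'E'
from h import *
s=grab('side');t=grab('top');cv2.imwrite('pics/side2.png',s);cv2.imwrite('pics/top2.png',t)
crop(s,190,180,300,290,6,'side2c.png');crop(t,160,95,305,210,5,'top2c.png')
E
```

```text
clock 5.3 pos [0.369  0.1335 0.1904] ori [ 3.1387  0.006  -0.0759] F [ 0.5 -0.1  0.2] T [ 0.03 -0.    0.01] w -0.001 q6 1.97
-> target [0.4093 0.0592 0.126 ] shift cm [4.63 7.08 6.44] turn deg [  0.12   0.36 -12.71]
```

View pics/side2c.png

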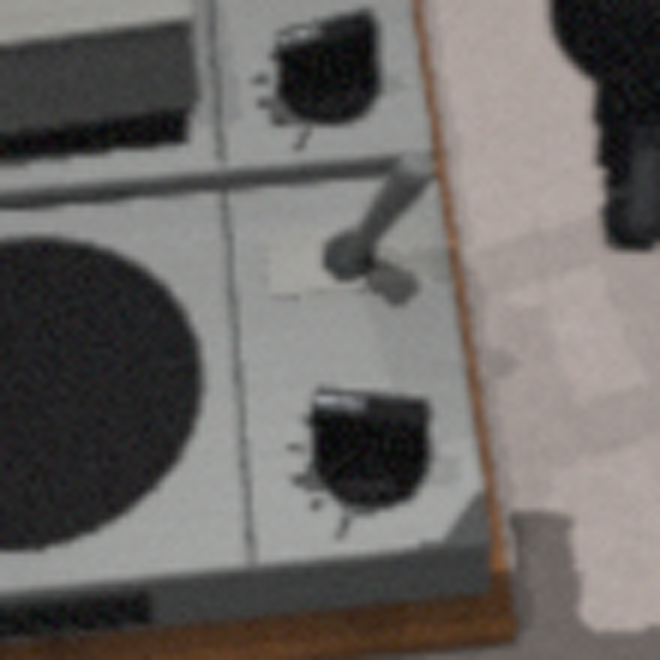

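View pics/top2c.png

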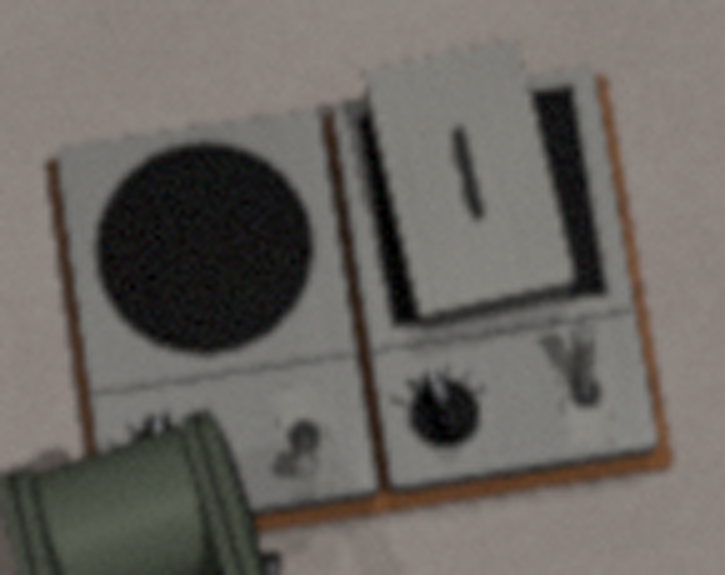

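The A dial bar now stands one click past dial B's second click, so it's at the third. Next is the switch: move in front of the bat.

Emit:
step_arm(moves=[{"x":4.6,"y":7.1,"z":0,"rx":0,"ry":0.3,"rz":-6.5,"hand":0},{"x":4.6,"y":7.1,"z":2,"rx":0,"ry":0.3,"rz":-12.7,"hand":0},{"x":4.6,"y":7.1,"z":6.4,"rx":0,"ry":0.3,"rz":-12.7,"hand":0},{"x":4.6,"y":7.1,"z":6.4,"rx":0,"ry":0.3,"rz":-12.7,"hand":0},{"x":4.6,"y":7.1,"z":6.4,"rx":0,"ry":0.3,"rz":-12.7,"hand":0}])

```text
clock: 5.9
ee_pos: [0.4169, 0.0618, 0.1271]
orientation: [3.141, -0.004, 0.145]
wrist_force: [0.8, -0.0, 0.5]
width: -0.002
```

```bash
python3 go.py -.11 .05 .126 0; python3 - <<'E'
from h import *
s=grab('side')
crop(s,190,160,300,270,6,'side3c.png')
E
```

```text
clock 5.9 pos [0.4169 0.0618 0.1271] ori [ 3.1411 -0.0038  0.145 ] F [ 0.8 -0.   0.5] T [ 0.01 -0.05  0.02] w -0.002 q6 1.55
-> target [0.4687 0.068  0.126 ] shift cm [5.21 0.13 0.13] turn deg [ 0.03 -0.22 -0.05]
```

View pics/side3c.png

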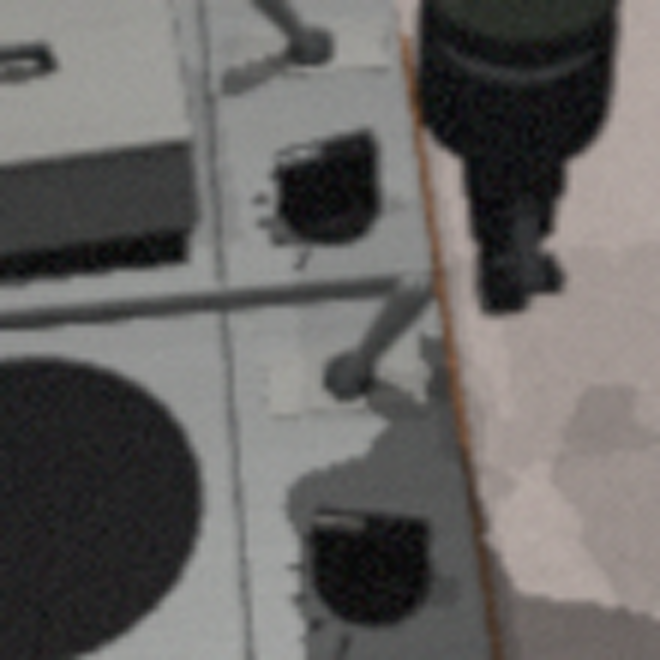

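Emit:
step_arm(moves=[{"x":1.5,"y":0.1,"z":0.1,"rx":0,"ry":0,"rz":0,"hand":0},{"x":3,"y":0.1,"z":0.1,"rx":0,"ry":0,"rz":0,"hand":0},{"x":4.5,"y":0.1,"z":0.1,"rx":0,"ry":0,"rz":0,"hand":0},{"x":5.8,"y":0.1,"z":0.1,"rx":0,"ry":0,"rz":0,"hand":0},{"x":5.8,"y":0.1,"z":0.1,"rx":0,"ry":0,"rz":0,"hand":0}])

```text
clock: 6.45
ee_pos: [0.4769, 0.0698, 0.1277]
orientation: [3.141, -0.01, 0.146]
wrist_force: [-0.6, 0.3, -0.3]
width: 0.0
```

```bash
python3 go.py -.11 .05 .126 0; python3 - <<'E'
from h import *
s=grab('side')
crop(s,190,160,300,270,6,'side4c.png')
E
```

```text
clock 6.45 pos [0.4769 0.0698 0.1277] ori [ 3.1408 -0.0098  0.146 ] F [-0.6  0.3 -0.3] T [-0.   -0.   -0.05] w 0.0 q6 1.55
-> target [0.4687 0.068  0.126 ] shift cm [-0.84  0.06  0.16] turn deg [ 0.04 -0.56 -0.  ]
```

View pics/side4c.png

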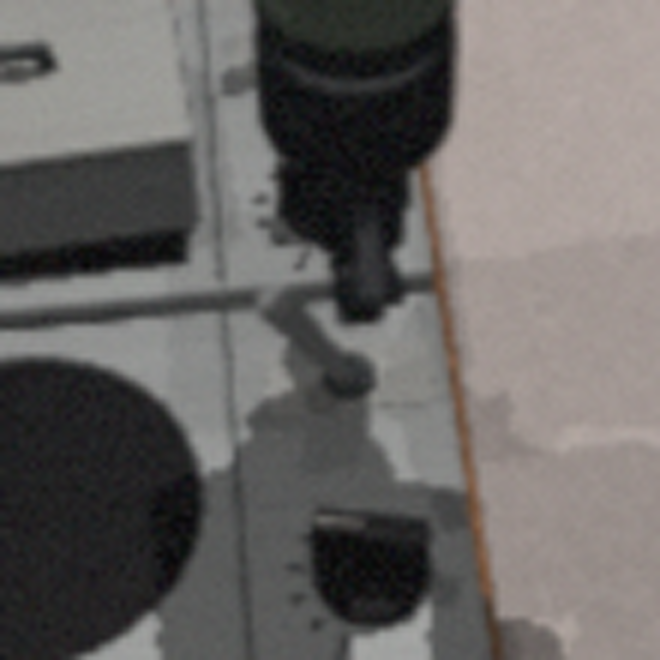

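```bash
python3 - <<'E'
from go import *
from fit import mod,W_,proj
q=np.load('fit2.npy')
P=np.r_[bw(.0566,-.09),.148]
for c,n,(x0,y0,k) in((top,'t',(160,95,5)),(side,'s',(145,145,3.8))):
    print(n,(c.proj(P)-[x0,y0]+.5)*k, (c.proj(np.r_[bw(.0566,-.09),.135])-[x0,y0]+.5)*k)
E
python3 go.py .0566 -.09 .2 .066
```

```text
((200.41390991210938, 144.21788024902344), (40.58449935913086, 41.80226516723633), 75.76824951171875) ((192.5916748046875, 245.3983612060547), (49.66035461425781, 60.228660583496094), 72.18623352050781)
t [[471.35376669 164.66871341]] [[471.08429451 169.74344352]]
s [[157.38576075  88.37116714]] [[160.14842807 100.78510211]]
clock 6.5 pos [0.4751 0.0695 0.1273] ori [ 3.1409 -0.0072  0.1458] F [-0.7 -0.5 -0.3] T [0.   0.03 0.  ] w 0.001 q6 1.55
-> target [ 0.6539 -0.0463  0.2   ] shift cm [16.06 14.06 -7.15] turn deg [ 0.05 -0.41 -3.79]
```

Emit:
step_arm(moves=[{"x":-1,"y":0,"z":-5,"rx":0,"ry":-0.4,"rz":0,"hand":0},{"x":3,"y":2,"z":-8,"rx":0,"ry":-0.4,"rz":-1,"hand":2},{"x":16,"y":14.1,"z":-8,"rx":0,"ry":-0.4,"rz":-3.8,"hand":3},{"x":16,"y":14.1,"z":-8,"rx":0,"ry":-0.4,"rz":-3.8,"hand":3},{"x":16,"y":14.1,"z":-8,"rx":0,"ry":-0.4,"rz":-3.8,"hand":3},{"x":16,"y":14.1,"z":-8,"rx":0,"ry":-0.4,"rz":-3.8,"hand":3},{"x":16,"y":14.1,"z":-8,"rx":0,"ry":-0.4,"rz":-3.8,"hand":3},{"x":16,"y":14.1,"z":-8,"rx":0,"ry":-0.4,"rz":-3.8,"hand":3}])

```text
clock: 7.3
ee_pos: [0.6513, -0.0474, 0.207]
orientation: [-3.141, 0.004, 0.211]
wrist_force: [0.1, -0.0, -0.9]
width: 0.352
```

Emit:
step_arm(moves=[{"x":0,"y":0,"z":0,"rx":0,"ry":0,"rz":0,"hand":3},{"x":0,"y":0,"z":0,"rx":0,"ry":0,"rz":0,"hand":3}])

```text
clock: 7.5
ee_pos: [0.6509, -0.0464, 0.208]
orientation: [3.141, 0.002, 0.213]
wrist_force: [0.6, 0.9, 0.5]
width: 0.349
```

```bash
python3 go.py .055 -.09 .147 .066; python3 - <<'E'
from h import *
s=grab('side')
crop(s,140,120,250,220,6,'side5c.png')
E
```

```text
clock 7.5 pos [ 0.6509 -0.0464  0.208 ] ori [3.1411e+00 2.1000e-03 2.1250e-01] F [0.6 0.9 0.5] T [-0.05  0.01  0.02] w 0.349 q6 1.27
-> target [ 0.6523 -0.0465  0.147 ] shift cm [0.15 0.04 6.1 ] turn deg [0.03 0.12 0.03]
```

View pics/side5c.png

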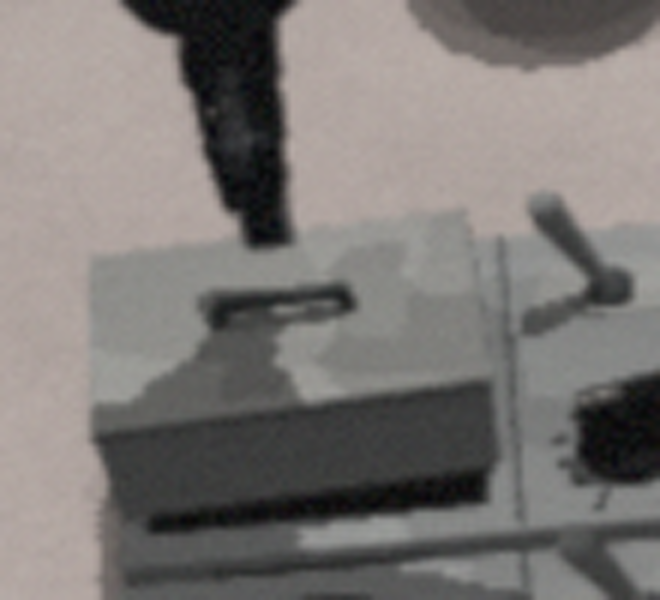

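Emit:
step_arm(moves=[{"x":0.15,"y":0,"z":3,"rx":0,"ry":0,"rz":0,"hand":3},{"x":0.15,"y":0,"z":5,"rx":0,"ry":0,"rz":0,"hand":3},{"x":0.15,"y":0,"z":6,"rx":0,"ry":0,"rz":0,"hand":3},{"x":0.15,"y":0,"z":6,"rx":0,"ry":0,"rz":0,"hand":3},{"x":0.15,"y":0,"z":6,"rx":0,"ry":0,"rz":0,"hand":3},{"x":0.15,"y":0,"z":6,"rx":0,"ry":0,"rz":0,"hand":3}])

```text
clock: 8.15
ee_pos: [0.6541, -0.0471, 0.149]
orientation: [3.14, -0.001, 0.212]
wrist_force: [0.1, -0.6, -0.3]
width: 0.35
```

```bash
python3 go.py .055 -.09 .147 .066
```

```text
clock 8.15 pos [ 0.6541 -0.0471  0.149 ] ori [ 3.140e+00 -7.000e-04  2.116e-01] F [ 0.1 -0.6 -0.3] T [ 0.06 -0.03  0.03] w 0.35 q6 1.27
-> target [ 0.6523 -0.0465  0.147 ] shift cm [-0.16 -0.09  0.2 ] turn deg [ 0.09 -0.04 -0.02]
```

Emit:
step_arm(moves=[{"x":0,"y":0,"z":0.25,"rx":0,"ry":0,"rz":0,"hand":2},{"x":0,"y":0,"z":0.25,"rx":0,"ry":0,"rz":0,"hand":1.6},{"x":0,"y":0,"z":0.25,"rx":0,"ry":0,"rz":0,"hand":1.3},{"x":0,"y":0,"z":0.25,"rx":0,"ry":0,"rz":0,"hand":1.1},{"x":0,"y":0,"z":0.25,"rx":0,"ry":0,"rz":0,"hand":1.1}])

```text
clock: 8.65
ee_pos: [0.6533, -0.0472, 0.1451]
orientation: [3.141, 0.002, 0.211]
wrist_force: [0.7, 0.7, 0.6]
width: 0.129
```

```bash
python3 go.py .055 -.09 .147 .066
```

```text
clock 8.65 pos [ 0.6533 -0.0472  0.1451] ori [3.1408e+00 1.8000e-03 2.1140e-01] F [0.7 0.7 0.6] T [0.02 0.03 0.02] w 0.129 q6 1.27
-> target [ 0.6523 -0.0465  0.147 ] shift cm [-0.09 -0.08 -0.19] turn deg [ 0.05  0.1  -0.03]
```

Emit:
step_arm(moves=[{"x":0,"y":0,"z":-0.1,"rx":0,"ry":0,"rz":0,"hand":0.6},{"x":0,"y":0,"z":-0.1,"rx":0,"ry":0,"rz":0,"hand":0.4},{"x":0,"y":0,"z":-0.1,"rx":0,"ry":0,"rz":0,"hand":0.4},{"x":0,"y":0,"z":-0.1,"rx":0,"ry":0,"rz":0,"hand":0.4}])

```text
clock: 9.05
ee_pos: [0.6528, -0.0472, 0.1452]
orientation: [3.141, 0.003, 0.211]
wrist_force: [-0.0, 0.0, -5.7]
width: 0.065
```

```bash
python3 go.py .05 .1 .146 0; python3 - <<'E'
from h import *
s=grab('side')
crop(s,140,120,250,220,6,'side6c.png')
E
```

```text
clock 9.05 pos [ 0.6528 -0.0472  0.1452] ori [3.1412 0.0035 0.2115] F [-0.   0.  -5.7] T [-0.03 -0.02  0.  ] w 0.065 q6 1.27
-> target [0.6197 0.1407 0.146 ] shift cm [  0.71 -19.06  -0.09] turn deg [0.03 0.2  3.75]
```

View pics/side6c.png

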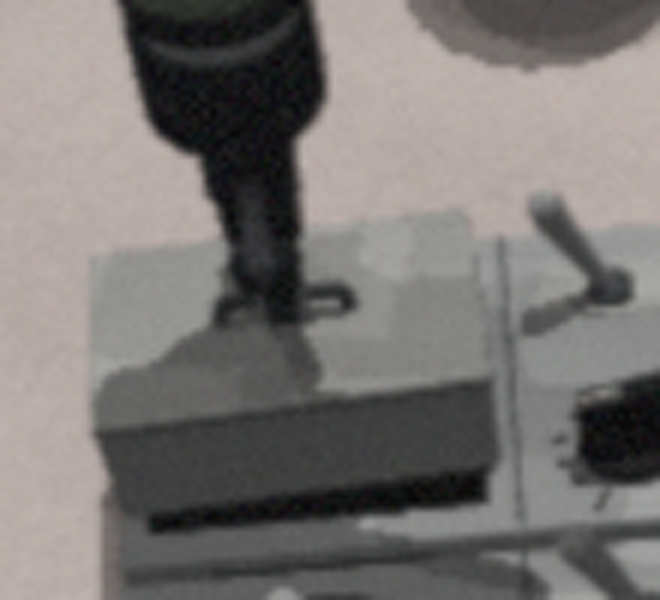

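Gripped, but there is a 5.7 N upward pull. I'll ease down 1 mm first so the pan's weight stays on the plate, then slide.

Emit:
step_arm(moves=[{"x":0,"y":0,"z":0.12,"rx":0,"ry":0,"rz":0,"hand":0.4},{"x":0,"y":0,"z":0.12,"rx":0,"ry":0,"rz":0,"hand":0.4}])

```text
clock: 9.3
ee_pos: [0.653, -0.0472, 0.1452]
orientation: [3.141, 0.002, 0.211]
wrist_force: [-1.9, 0.2, -1.6]
width: 0.062
```

```bash
python3 go.py .055 .1 .146 0
```

```text
clock 9.3 pos [ 0.653  -0.0472  0.1452] ori [3.1409e+00 2.3000e-03 2.1150e-01] F [-1.9  0.2 -1.6] T [ 0.09  0.38 -0.03] w 0.062 q6 1.27
-> target [0.6247 0.1414 0.146 ] shift cm [  1.19 -19.03  -0.1 ] turn deg [0.04 0.13 3.75]
```

Emit:
step_arm(moves=[{"x":0.05,"y":-1,"z":0.03,"rx":0,"ry":0,"rz":0.2,"hand":0.4},{"x":0.15,"y":-2.5,"z":0.03,"rx":0,"ry":0,"rz":0.5,"hand":0.4},{"x":0.25,"y":-4,"z":0.03,"rx":0,"ry":0,"rz":0.8,"hand":0.4},{"x":0.35,"y":-5.5,"z":0.03,"rx":0,"ry":0,"rz":1.1,"hand":0.4},{"x":0.45,"y":-7,"z":0.03,"rx":0,"ry":0,"rz":1.4,"hand":0.4},{"x":0.5,"y":-8,"z":0.03,"rx":0,"ry":0,"rz":1.6,"hand":0.4},{"x":0.5,"y":-8,"z":0.03,"rx":0,"ry":0,"rz":1.6,"hand":0.4}])

```text
clock: 10.0
ee_pos: [0.6414, 0.035, 0.1451]
orientation: [-3.14, 0.0, 0.185]
wrist_force: [-0.4, 2.3, 4.4]
width: 0.06
```

```bash
python3 go.py .055 .1 .145 0;python3 - <<'E'
from h import *
s=grab('side')
crop(s,140,120,270,250,6,'side7c.png')
E
```

```text
clock 10.0 pos [0.6414 0.035  0.1451] ori [-3.1399e+00  4.0000e-04  1.8470e-01] F [-0.4  2.3  4.4] T [ 0.47  0.1  -0.03] w 0.06 q6 1.42
-> target [0.6247 0.1414 0.145 ] shift cm [  0.31 -10.77   0.03] turn deg [-0.1   0.03  2.22]
```

View pics/side7c.png

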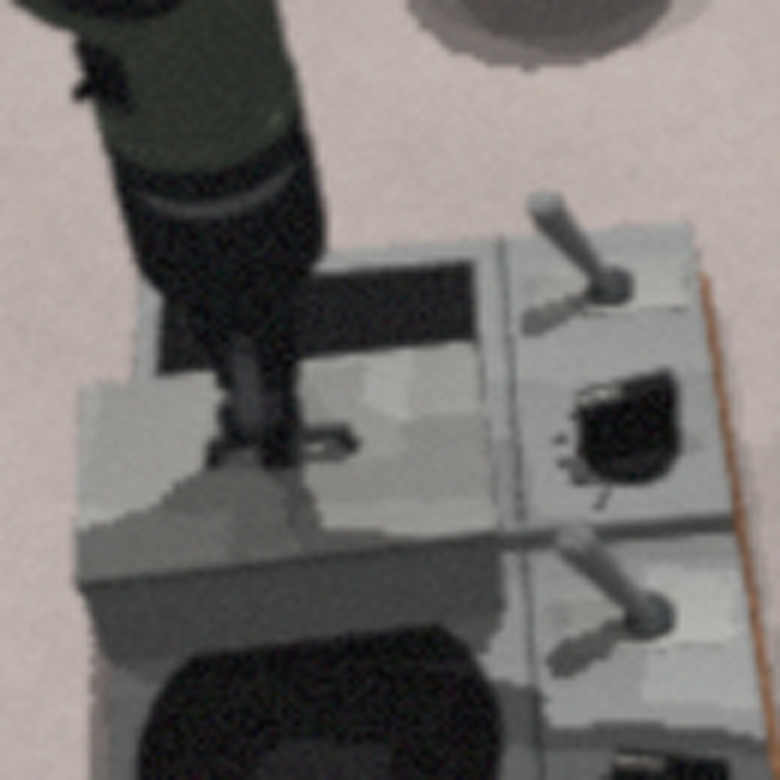

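Emit:
step_arm(moves=[{"x":0.05,"y":-1.5,"z":0,"rx":0,"ry":0,"rz":0.3,"hand":0.4},{"x":0.1,"y":-3,"z":0,"rx":0,"ry":0,"rz":0.6,"hand":0.4},{"x":0.15,"y":-4.5,"z":0,"rx":0,"ry":0,"rz":0.9,"hand":0.4},{"x":0.2,"y":-6,"z":0,"rx":0,"ry":0,"rz":1.3,"hand":0.4},{"x":0.25,"y":-7.5,"z":0,"rx":0,"ry":0,"rz":1.6,"hand":0.4},{"x":0.3,"y":-9,"z":0,"rx":0,"ry":0,"rz":1.9,"hand":0.4},{"x":0.3,"y":-10.3,"z":0,"rx":0,"ry":0,"rz":2.2,"hand":0.4},{"x":0.3,"y":-10.3,"z":0,"rx":0,"ry":0,"rz":2.2,"hand":0.4}])

```text
clock: 10.85
ee_pos: [0.6259, 0.1349, 0.1451]
orientation: [3.141, 0.0, 0.146]
wrist_force: [0.1, -0.4, 4.8]
width: 0.062
```

Emit:
step_arm(moves=[{"x":0,"y":-0.2,"z":0,"rx":0,"ry":0,"rz":0,"hand":0.4},{"x":0,"y":-0.2,"z":0,"rx":0,"ry":0,"rz":0,"hand":0.4},{"x":0,"y":-0.2,"z":0,"rx":0,"ry":0,"rz":0,"hand":0.4}])

```text
clock: 11.15
ee_pos: [0.6258, 0.135, 0.1451]
orientation: [3.14, 0.0, 0.145]
wrist_force: [1.5, -3.5, 5.4]
width: 0.063
```

```bash
python3 go.py .055 .1 .145 0;python3 - <<'E'
from h import *
s=grab('side');t=grab('top');cv2.imwrite('pics/side8.png',s);cv2.imwrite('pics/top8.png',t)
from ef import run
from panfit import *
q=np.load('fit2.npy')
x=panfit(t,s,q,(.052,.1,0),useT=(),useS=(0,1,3))
x=panfit(t,s,q,(.052,.1,0),useT=(),useS=(0,1,4))
from ov import overlay
overlay(t,s,q,x,'ov8')
E
```

```text
clock 11.15 pos [0.6258 0.135  0.1451] ori [3.1396e+00 5.0000e-04 1.4500e-01] F [ 1.5 -3.5  5.4] T [-0.61 -0.08  0.  ] w 0.063 q6 1.62
-> target [0.6247 0.1414 0.145 ] shift cm [-0.02 -0.65  0.01] turn deg [ 0.11  0.03 -0.06]
((200.41390991210938, 144.21788024902344), (40.58449935913086, 41.80226516723633), 75.76824951171875) ((192.5916748046875, 245.3983612060547), (49.66035461425781, 60.228660583496094), 72.18623352050781)
1 0 1 med -0.27 std 0.00
1 1 17 med 0.06 std 0.92
1 3 17 med -0.04 std 0.85
pan in board frame [0.0442 0.0962 0.2189]
1 0 2 med -0.22 std 0.71
1 1 17 med 0.07 std 0.79
1 4 15 med -0.13 std 0.77
pan in board frame [ 0.0531  0.121  -0.3489]
```

```bash
sleep 1
```

```text
(no output)
```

View pics/ov8_side.png

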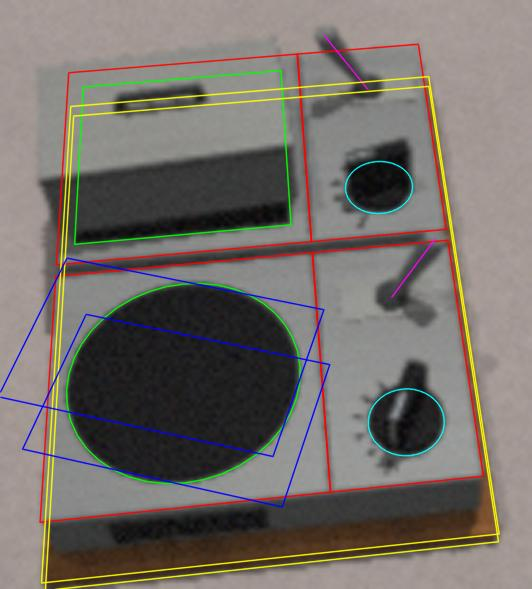

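View pics/ov8_top.png

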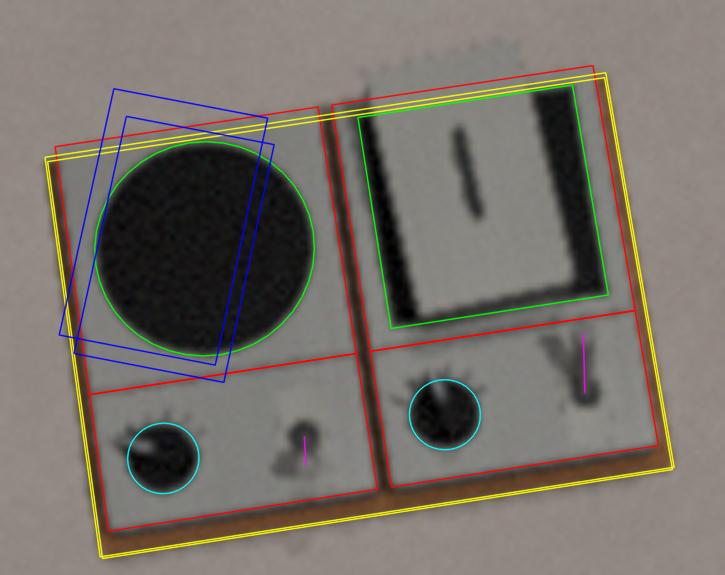

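```bash
cat > p8.py <<'E'
import sys
from panfit import *
n=sys.argv[1]
s=cv2.imread(f'pics/side{n}.png');t=cv2.imread(f'pics/top{n}.png');q=np.load('fit2.npy')
x0=eval(sys.argv[2])
for uT,uS in (eval(sys.argv[3]) if len(sys.argv)>3 else (((),(0,1,2)),((),(0,1,2,4)),((0,1,2,3),(0,1,2,4)))):
    x=panfit(t,s,q,x0,useT=uT,useS=uS,rads=(5,4,4,3,3,2,2))
from ov import overlay
overlay(t,s,q,x,'ov'+n)
E
python3 p8.py 8 '(.052,.095,0)'
```

```text
((200.41390991210938, 144.21788024902344), (40.58449935913086, 41.80226516723633), 75.76824951171875) ((192.5916748046875, 245.3983612060547), (49.66035461425781, 60.228660583496094), 72.18623352050781)
1 0 25 med -0.02 std 0.21
1 1 24 med 0.02 std 0.55
1 2 24 med 0.02 std 0.38
pan in board frame [0.0568 0.0942 0.0015]
1 0 25 med 0.25 std 0.23
1 1 25 med 0.00 std 0.60
1 2 24 med -0.00 std 0.38
1 4 23 med -0.51 std 0.50
pan in board frame [0.0568 0.0934 0.0041]
0 0 9 med -0.25 std 0.57
0 1 19 med -0.28 std 0.85
0 3 2 med 0.12 std 0.38
1 0 25 med 0.45 std 0.28
1 1 25 med -0.02 std 0.62
1 2 24 med -0.00 std 0.36
1 4 23 med -0.32 std 0.53
pan in board frame [0.0567 0.0931 0.0079]
```

```bash
sleep 1
```

```text
(no output)
```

View pics/ov8_side.png

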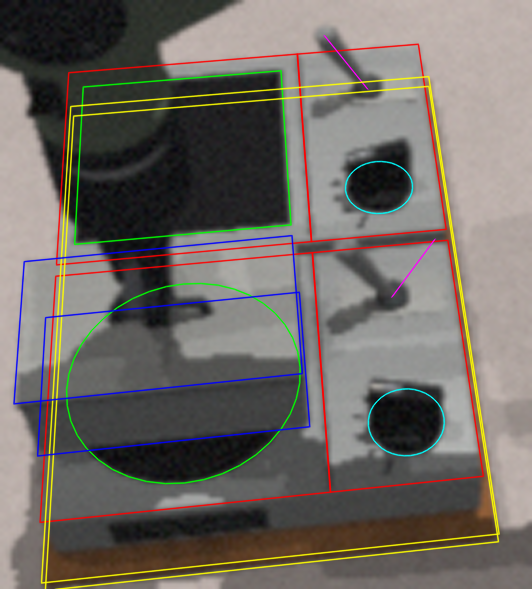

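View pics/ov8_top.png

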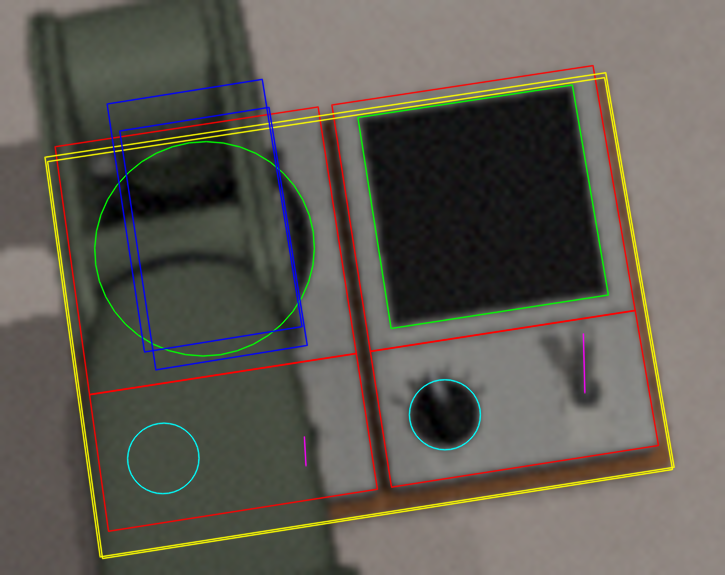

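```bash
python3 - <<'E'
import cv2,numpy as np
s=cv2.imread('pics/side8.png')
c=cv2.resize(s[190:285,140:240],None,fx=8,fy=8,interpolation=cv2.INTER_CUBIC)
c=np.clip((c/255.)**.6*300,0,255).astype(np.uint8)
cv2.imwrite('pics/s8z.png',c[:600])
cv2.imwrite('pics/s8z2.png',c[160:])
E
```

```text
(no output)
```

View pics/s8z2.png

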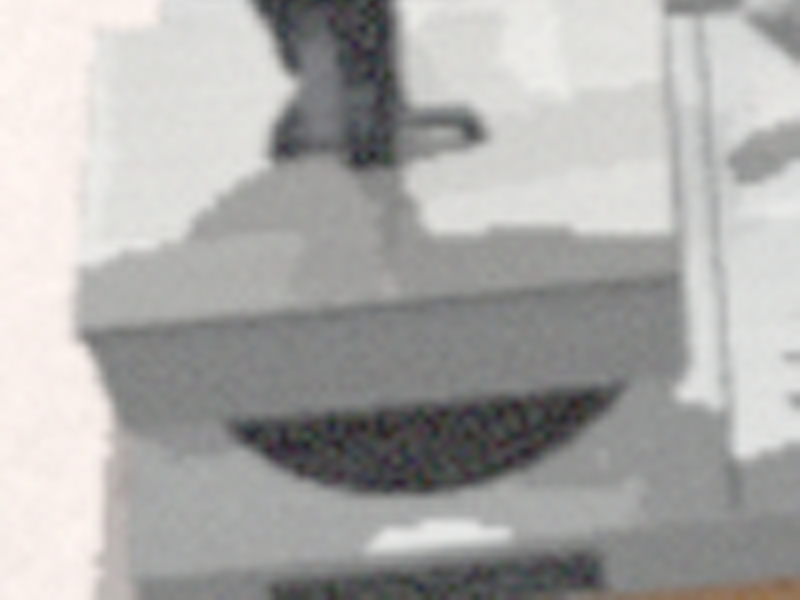

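```bash
python3 - <<'E'
from panfit import *
q=np.load('fit2.npy');W=W_(q);c=mod(side,q[9:15]);ct=mod(top,q[3:9])
L=np.array([(X,Y,Zt),(-X,Y,Zt),(-X,Y,0),(X,Y,0)]);obs=np.array([(149.3,251.1),(224.8,243.6),(225.8,256.4),(154.3,262.7)])
for x in((.0568,.0934,.004),):
    print(np.round(proj(c,W,panpts(*x,L)),1))
o=least_squares(lambda x:(proj(c,W,panpts(*x,L))-obs).ravel(),(.055,.094,0));print(o.x,np.round(o.fun.reshape(-1,2),1).tolist())
# initial picture by same kind of clicks, side0 crop
obs0=np.array([sc(p) for p in((42,180),(293,147),(296,203),(52,234))])
o=least_squares(lambda x:(proj(c,W,panpts(*x,L))-obs0).ravel(),(.055,-.09,0.06));print(o.x,np.round(o.fun.reshape(-1,2),1).tolist())
tb=np.array([tc(p) for p in((362,70),(517,43),(574,287),(418,320))]);L4=np.array([(X,Y,Zt),(X,-Y,Zt),(-X,-Y,Zt),(-X,Y,Zt)])
o=least_squares(lambda x:(proj(ct,W,panpts(*x,L4))-tb).ravel(),(.055,-.09,0.06));print(o.x,np.round(o.fun.reshape(-1,2),1).tolist())
# handle ends top/side0
s_=robot.get_state();d=s_['ee_pos'][:2]-np.load('pose.npy')[:2];a=np.load('pose.npy')[2];print('tcp board',d[0]*np.cos(a)+d[1]*np.sin(a),-d[0]*np.sin(a)+d[1]*np.cos(a))
E
```

```text
((200.41390991210938, 144.21788024902344), (40.58449935913086, 41.80226516723633), 75.76824951171875) ((192.5916748046875, 245.3983612060547), (49.66035461425781, 60.228660583496094), 72.18623352050781)
[[148.1 250.8]
 [224.  243.1]
 [225.9 257. ]
 [154.3 264.5]]
[ 0.05509267  0.0924983  -0.00643454] [[-0.7, -1.1], [-0.3, -0.6], [0.6, 0.6], [0.5, 1.1]]
[ 0.05589865 -0.08939716  0.05332462] [[-1.4, -0.5], [-0.4, -0.3], [0.7, 0.3], [1.2, 0.5]]
[ 0.05312051 -0.08924346  0.05592462] [[0.4, 0.7], [-0.0, -0.2], [-0.3, -0.2], [-0.1, -0.3]]
tcp board 0.05523942392418236 0.09346216197597446
```

Emit:
step_arm(moves=[{"x":-0.2,"y":-0.3,"z":0,"rx":0,"ry":0,"rz":0,"hand":0.4},{"x":-0.4,"y":-0.6,"z":0,"rx":0,"ry":0,"rz":0,"hand":0.4},{"x":-0.4,"y":-0.6,"z":0,"rx":0,"ry":0,"rz":0,"hand":0.4},{"x":-0.4,"y":-0.6,"z":0,"rx":0,"ry":0,"rz":0,"hand":0.4}])

```text
clock: 11.65
ee_pos: [0.6218, 0.1407, 0.1451]
orientation: [3.14, -0.001, 0.145]
wrist_force: [3.1, -4.0, 5.9]
width: 0.061
```

```bash
python3 go.py .05 .1 .145 0
```

```text
clock 11.65 pos [0.6218 0.1407 0.1451] ori [ 3.140e+00 -1.400e-03  1.448e-01] F [ 3.1 -4.   5.9] T [-0.65 -0.61 -0.04] w 0.061 q6 1.63
-> target [0.6197 0.1407 0.145 ] shift cm [-0.21 -0.03  0.01] turn deg [ 0.09 -0.08 -0.07]
```

Emit:
step_arm(moves=[{"x":-0.1,"y":0,"z":0,"rx":0,"ry":0,"rz":0,"hand":0.4},{"x":-0.1,"y":0,"z":0,"rx":0,"ry":0,"rz":0,"hand":1.5},{"x":-0.1,"y":0,"z":0,"rx":0,"ry":0,"rz":0,"hand":2.5},{"x":-0.1,"y":0,"z":-0.5,"rx":0,"ry":0,"rz":0,"hand":3},{"x":-0.1,"y":0,"z":-4,"rx":0,"ry":0,"rz":0,"hand":3},{"x":-5,"y":4,"z":-6,"rx":0,"ry":0,"rz":0,"hand":3},{"x":-9,"y":7,"z":-6,"rx":0,"ry":0,"rz":0,"hand":3},{"x":-13,"y":10,"z":-6,"rx":0,"ry":0,"rz":0,"hand":3}])

```text
clock: 12.45
ee_pos: [0.5159, 0.0342, 0.2046]
orientation: [3.141, 0.002, 0.146]
wrist_force: [-0.2, -1.0, 0.8]
width: 0.353
```

Emit:
step_arm(moves=[{"x":-5,"y":5,"z":0,"rx":0,"ry":0,"rz":0,"hand":3},{"x":-10,"y":10,"z":0,"rx":0,"ry":0,"rz":0,"hand":3},{"x":-10,"y":14,"z":0,"rx":0,"ry":0,"rz":0,"hand":3},{"x":-10,"y":18,"z":0,"rx":0,"ry":0,"rz":0,"hand":3},{"x":-10,"y":18,"z":0,"rx":0,"ry":0,"rz":0,"hand":3}])

```text
clock: 12.95
ee_pos: [0.4434, -0.161, 0.2047]
orientation: [3.14, 0.003, 0.141]
wrist_force: [0.6, -0.3, 0.4]
width: 0.351
```

```bash
python3 - <<'E'
from h import *
s=grab('side');t=grab('top');cv2.imwrite('pics/side9.png',s);cv2.imwrite('pics/top9.png',t)
E
python3 p8.py 9 '(.052,.1,0)' '((),(0,1,2)),((),(0,1,2,3,4)),((0,1,2),()),((0,1,2,3),(0,1,2,4))'; python3 go.py -.03 -.15 .2 0
```

```text
((200.41390991210938, 144.21788024902344), (40.58449935913086, 41.80226516723633), 75.76824951171875) ((192.5916748046875, 245.3983612060547), (49.66035461425781, 60.228660583496094), 72.18623352050781)
1 0 25 med -0.01 std 0.26
1 1 24 med 0.00 std 0.25
1 2 24 med 0.03 std 0.31
pan in board frame [ 0.0531  0.1005 -0.0049]
1 0 25 med -0.07 std 0.28
1 1 24 med -0.04 std 0.27
1 2 24 med 0.07 std 0.33
1 3 25 med 0.67 std 0.68
1 4 18 med -0.57 std 0.62
pan in board frame [ 0.0531  0.1005 -0.0002]
0 0 24 med 0.03 std 0.38
0 1 25 med -0.04 std 0.53
0 2 25 med -0.01 std 0.25
pan in board frame [0.0516 0.0999 0.0042]
0 0 24 med 0.04 std 0.38
0 1 25 med 0.01 std 0.50
0 2 25 med 0.29 std 0.22
0 3 2 med -0.61 std 0.13
1 0 25 med 0.06 std 0.26
1 1 24 med -0.22 std 0.29
1 2 24 med -0.10 std 0.28
1 4 19 med -0.47 std 0.62
pan in board frame [0.0529 0.0998 0.0027]
clock 13.05 pos [ 0.444  -0.1591  0.2044] ori [-3.1415e+00  2.7000e-03  1.4150e-01] F [0.5 0.5 0.2] T [-0.02  0.01 -0.  ] w 0.352 q6 1.06
-> target [ 0.5769 -0.1183  0.2   ] shift cm [13.74 -2.17  0.4 ] turn deg [-0.    0.16 -0.26]
```

View pics/ov9_top.png

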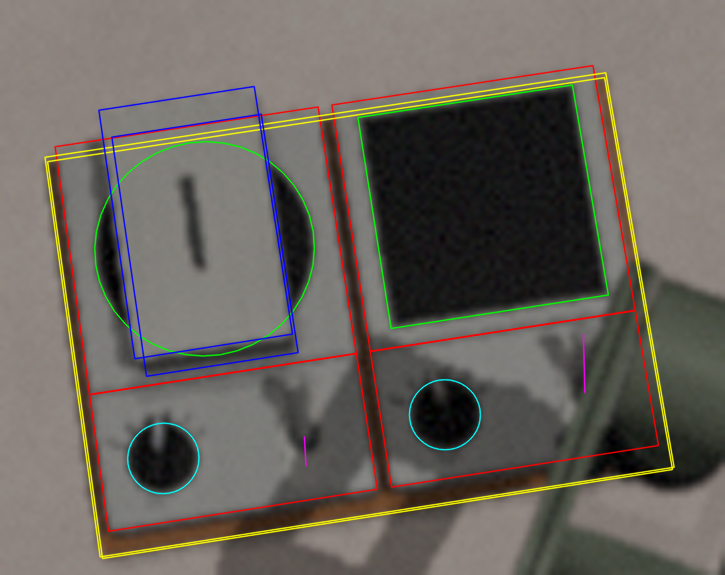

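View pics/ov9_side.png

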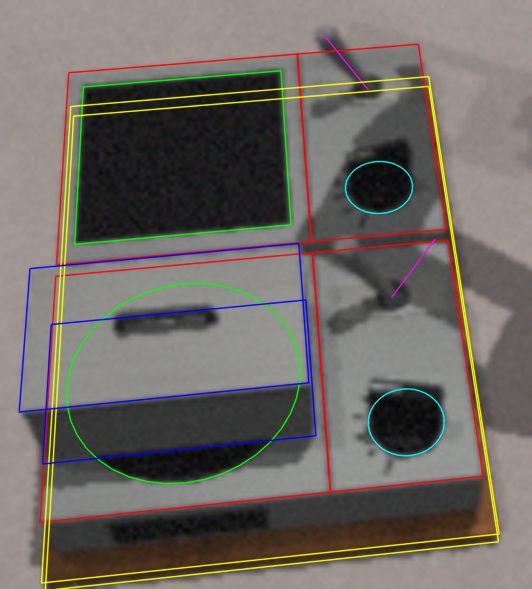

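Pan is centred: (0.052, 0.100) against (0.050, 0.100), with yaw about 0. Now switch B: come down behind the bat.

Emit:
step_arm(moves=[{"x":4.5,"y":-0.7,"z":0,"rx":0,"ry":0,"rz":-0.2,"hand":0},{"x":9,"y":-1.4,"z":0,"rx":0,"ry":0,"rz":-0.2,"hand":0},{"x":13.7,"y":-2.2,"z":0,"rx":0,"ry":0,"rz":-0.2,"hand":0},{"x":13.7,"y":-2.2,"z":0,"rx":0,"ry":0,"rz":-0.2,"hand":0},{"x":13.7,"y":-2.2,"z":0,"rx":0,"ry":0,"rz":-0.2,"hand":0}])

```text
clock: 13.55
ee_pos: [0.5768, -0.1139, 0.2032]
orientation: [-3.141, 0.005, 0.152]
wrist_force: [0.3, -0.4, -0.7]
width: -0.001
```

```bash
python3 go.py -.03 -.15 .126 0; python3 - <<'E'
from h import *
s=grab('side')
crop(s,180,110,290,220,6,'side10c.png')
E
```

```text
clock 13.55 pos [ 0.5768 -0.1139  0.2032] ori [-3.1409  0.0048  0.1517] F [ 0.3 -0.4 -0.7] T [ 0.01 -0.01 -0.01] w -0.001 q6 1.21
-> target [ 0.5769 -0.1183  0.126 ] shift cm [-0.01  0.44  7.72] turn deg [-0.04  0.27  0.33]
```

View pics/side10c.png

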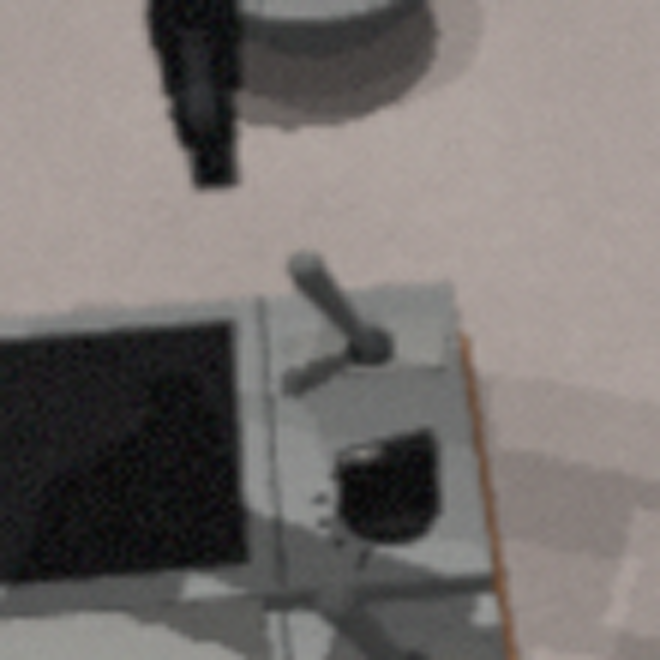

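Emit:
step_arm(moves=[{"x":0,"y":0.3,"z":3,"rx":0,"ry":0,"rz":0.2,"hand":0},{"x":0,"y":0.3,"z":6,"rx":0,"ry":0,"rz":0.2,"hand":0},{"x":0,"y":0.3,"z":7.6,"rx":0,"ry":0,"rz":0.2,"hand":0},{"x":0,"y":0.3,"z":7.6,"rx":0,"ry":0,"rz":0.2,"hand":0},{"x":0,"y":0.3,"z":7.6,"rx":0,"ry":0,"rz":0.2,"hand":0}])

```text
clock: 14.1
ee_pos: [0.5765, -0.1192, 0.1292]
orientation: [3.141, 0.002, 0.145]
wrist_force: [0.0, -0.1, 0.2]
width: -0.003
```

```bash
python3 go.py -.085 -.15 .126 0; python3 - <<'E'
from h import *
s=grab('side')
crop(s,180,110,290,220,6,'side11c.png')
E
```

```text
clock 14.1 pos [ 0.5765 -0.1192  0.1292] ori [3.1407e+00 1.7000e-03 1.4480e-01] F [ 0.  -0.1  0.2] T [ 0.06 -0.04 -0.  ] w -0.003 q6 1.2
-> target [ 0.5225 -0.1263  0.126 ] shift cm [-5.45 -0.08  0.33] turn deg [ 0.05  0.1  -0.07]
```

View pics/side11c.png

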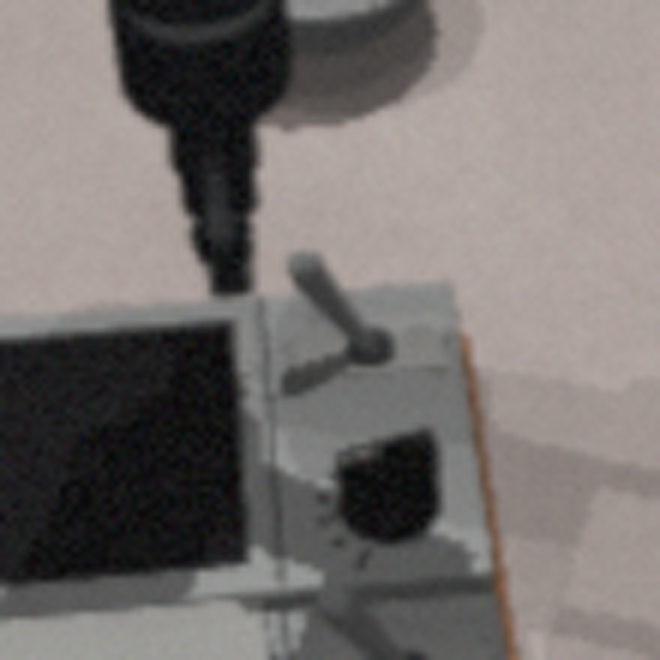

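Emit:
step_arm(moves=[{"x":-1.5,"y":0,"z":0.3,"rx":0,"ry":0,"rz":0,"hand":0},{"x":-3,"y":0,"z":0.3,"rx":0,"ry":0,"rz":0,"hand":0},{"x":-4.5,"y":0,"z":0.3,"rx":0,"ry":0,"rz":0,"hand":0},{"x":-5.7,"y":0,"z":0.3,"rx":0,"ry":0,"rz":0,"hand":0},{"x":-5.7,"y":0,"z":0.3,"rx":0,"ry":0,"rz":0,"hand":0},{"x":-4.5,"y":0,"z":-1,"rx":0,"ry":0,"rz":0,"hand":0},{"x":-4,"y":0,"z":-6,"rx":0,"ry":0,"rz":0,"hand":0},{"x":-4,"y":3,"z":-9,"rx":0,"ry":0,"rz":0,"hand":0}])

```text
clock: 14.95
ee_pos: [0.5438, -0.1528, 0.2217]
orientation: [3.141, -0.002, 0.149]
wrist_force: [0.5, -0.5, 1.0]
width: 0.002
```

Emit:
step_arm(moves=[{"x":-5,"y":3,"z":-2,"rx":0,"ry":0,"rz":0,"hand":0},{"x":-10,"y":6,"z":-2,"rx":0,"ry":0,"rz":0,"hand":0},{"x":-15,"y":9,"z":-2,"rx":0,"ry":0,"rz":0,"hand":0},{"x":-20,"y":14,"z":-2,"rx":0,"ry":0,"rz":0,"hand":0},{"x":-20,"y":18,"z":-2,"rx":0,"ry":0,"rz":0,"hand":0},{"x":-20,"y":20,"z":-2,"rx":0,"ry":0,"rz":0,"hand":0},{"x":-20,"y":20,"z":-2,"rx":0,"ry":0,"rz":0,"hand":0}])

```text
clock: 15.65
ee_pos: [0.3726, -0.3869, 0.2395]
orientation: [3.136, 0.001, 0.14]
wrist_force: [0.5, 1.2, 0.3]
width: 0.003
```

```bash
python3 - <<'E'
from h import *
s=grab('side');t=grab('top');cv2.imwrite('pics/side12.png',s);cv2.imwrite('pics/top12.png',t);st()
E
python3 p8.py 12 '(.052,.1,0)' '((),(0,1,2)),((0,1,2),()),((0,1,2,3),(0,1,2,4))'
```

```text
{'clock': np.float64(15.75), 'qpos': array([-8.1820e-01,  2.5780e-01,  1.6618e+00, -1.5000e-03,  1.2225e+00,
        6.1020e-01]), 'ee_pos': array([ 0.3731, -0.3822,  0.2391]), 'orientation': array([3.1411e+00, 1.4000e-03, 1.4290e-01]), 'wrist_force': array([-0.1836,  0.5709, -0.2553]), 'width': np.float64(-0.0006)}
((200.41390991210938, 144.21788024902344), (40.58449935913086, 41.80226516723633), 75.76824951171875) ((192.5916748046875, 245.3983612060547), (49.66035461425781, 60.228660583496094), 72.18623352050781)
1 0 25 med -0.09 std 0.28
1 1 25 med 0.01 std 0.27
1 2 25 med 0.02 std 0.29
pan in board frame [ 0.0532  0.1005 -0.0012]
0 0 24 med 0.04 std 0.46
0 1 25 med -0.03 std 0.50
0 2 25 med 0.02 std 0.20
pan in board frame [0.0516 0.0998 0.0035]
0 0 24 med -0.01 std 0.39
0 1 25 med -0.01 std 0.50
0 2 25 med 0.25 std 0.22
0 3 2 med -0.38 std 0.12
1 0 25 med 0.23 std 0.25
1 1 24 med -0.01 std 0.26
1 2 25 med -0.01 std 0.30
1 4 21 med -0.52 std 0.64
pan in board frame [0.0529 0.0997 0.0019]
```

View pics/side12.png

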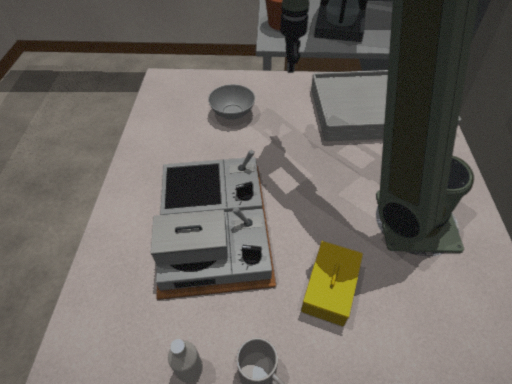

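View pics/top12.png

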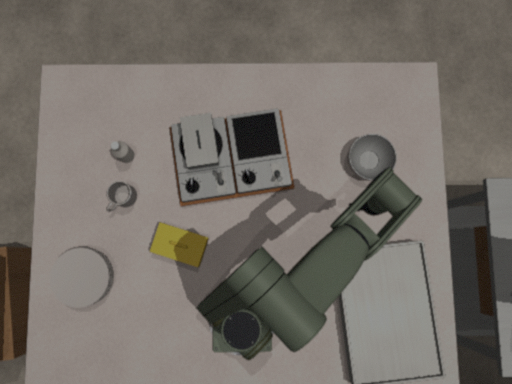

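View pics/ov12_top.png

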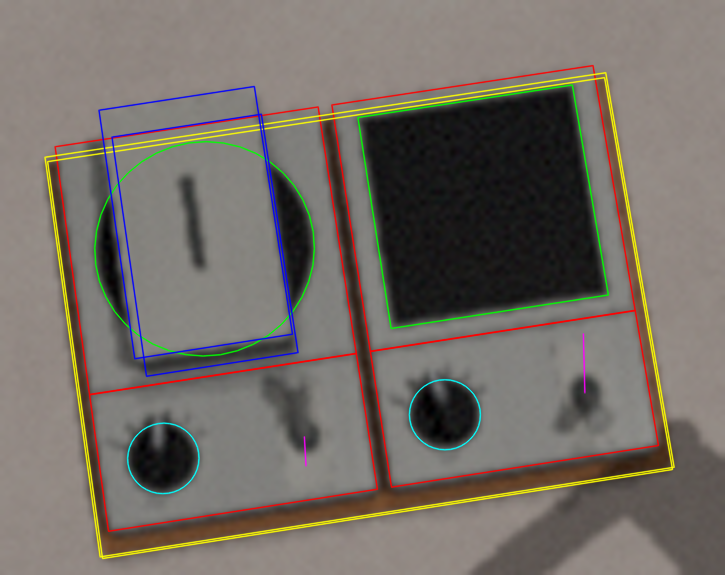

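```bash
python3 -c "
from bench import robot
print(robot.close_job())"
```

```text
the job is handed in; nothing more can be done
None
```

The pan is now on the round-plate warmer, and I handed the job in at about 15.8 s. Everything was done in the order asked:

1. **Round-plate dial:** gripped and turned 76.8° clockwise from off. The last pictures show its pointer at the third click, one past the other dial's second.
2. **Round-plate switch:** pushed on; it now leans away from the operator.
3. **Pan:** slid across by its handle without moving the gripper up.
4. **Square-plate switch:** pushed off; it now leans towards the operator.

**Pan position:** the last fit puts the pan centre within about 3 mm of the plate centre along x and 0.5 mm along y, turned less than 0.005 rad. The two cameras disagree by about 1.5 mm in x.

**Upward pull on the handle:** just after I gripped the handle, the wrist showed a 5.7 N upward pull. I eased down to 1.6 N before sliding and saw no lifting in the pictures. During the slide the gripper pressed lightly down.

**Other checks:** the square-plate dial, mug, bowl, bottle and yellow look-alike appear unmoved. The arm ended clear of everything.

**Camera fit:** the side camera showed the warmers' far edges 1 to 2 px off my model. I left those edges out and fitted the scene to the plates, the gap and the divider lines.

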